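# Load the thread winders with empty cores

## Robot

A 6-joint arm with a two-finger parallel gripper is mounted at the origin on the work surface. World frame = base frame: x ahead of the robot, y to its left, z up, the work surface at z = 0. Lengths are in mm, angles in rad, forces in N, time in s.
With the tool pointing down it reaches from about 275 to 750 mm from the base axis. Payload 10.2 kg.
Tool frame: the origin (TCP) lies midway between the tips of the shut fingers; the grasp point (between the pads) lies 19 mm behind it; z points along the fingers, y is the direction in which the jaws open and shut (so a half turn about z gives the same grasp; the last joint's range is limited). The gripper opens to 88 mm and grips with 3 to 60 N. Pads are 18 mm wide; open, the fingers measure 123 mm over their backs; the gripper's body (75 mm by 187 mm) begins 45 mm behind the grasp point.
Start: joints at [1.051, 0.313, 1.498, -0, 1.331, -0.223], TCP at [153.555, 502.048, 238.72] pointing down, gripper open.
Joint ranges: [-2.94, 2.94], [-0.97, 2.17], [0.19, 2.56], [-1.23, 4.37], [0.02, 3.11], [-2.88, 2.88]. Speed limits (rad/s): [2.39, 2.39, 3.01, 3.14, 3.14, 3.14].

## Interface

Orientations are given as [roll, pitch, yaw] about the fixed x, y, z axes, in that order (R = Rz(yaw) Ry(pitch) Rx(roll)).
In Python, from workcell import * gives the robot as it stands.
- The arm moves only by the tool carry_out, never from a script. Its argument "commands" is a list of rows, each an object with "hand": the closure, from 0 (fully open) to 1 (shut); "slide": the shift along the tool's x, y, z in mm, a list of three; "rot": the turn, a rotation vector about the tool's x, y, z in rad, a list of three. In form: [{"hand": hand, "slide": [tx, ty, tz], "rot": [wx, wy, wz]}, ...]. A call has 1 to 8 rows; each row is the pose to reach, as a shift and turn from the pose measured when the call began, along the tool's axes at that moment; what a row does not reach only later rows make up. A row lasts 1/12 s, in which the tool goes at most 41.7 mm and 7.16 degrees, less where a joint would pass 70% of its speed; a pose out of reach is approached as far as the arm can. A call with a gripper value outside its range is refused whole. The fingers move at their own pace and stop on an object; "force" is the grip in N (left out, the last holds). Time passes only in rows, so rows that repeat a pose let the fingers close. It gives the time, the measured TCP pose, the force and the opening at its end, in the units of the state.
- get_state(): the state, without advancing time (a new reading comes with each control period).
- snapshot(name): name is "side" or "top" or "wrist"; returns the picture (400x640x3 uint8, blue, green, red); there is no depth.
- get_calibration(name): a dict with "camera_matrix" (3x3 intrinsics, pixels), "k1" (the pictures are not rectified: a ray, as slopes to the right and down, at radius r is drawn at 1 + k1 r^2 times it, then the intrinsics apply), "world_from_camera" (4x4, takes a point from camera to world coordinates); the wrist camera has in their place "T_tool_cam" (4x4, takes a point from camera to tool coordinates, whose origin is the TCP and whose axes are the flange's). Camera axes: x right, y up, looking along -z (the intrinsics and any distortion apply to the point x, -y, -z); pixel columns grow to the right and rows downward; lengths in mm; the calibration is good to about 2 mm. A picture is of the moment at which its call begins: read the wrist's pose just before it. get_calibration takes no time and is no camera call.
- job_done(): hands the job in, once; it reports no verdict.
Trained networks look in the newest picture that a camera, given by its name, has taken for a name from the list of things; names that differ only in an ending like _2 or _b are one class to them, and where a whole thing is asked for, a point or a joint stands for the part that bears it (a point fixed in the world has none). Each returns a list of dicts, best first, with "confidence" (0 to 1); they miss things now and then, are a little off and sometimes report something else, mostly with a low value. They report only what shows in the picture. A call takes as long as a camera call. They do not tell look-alikes from the thing itself.
- recognise(target, camera): "position" ([x, y, z] in mm, in world coordinates, good to about 4 mm: the middle of the surface that is visible of it).
- silhouettes(target, camera): "pixels" (400x640 bool, what is visible of it).
The state is a dict: "time_s": time; "joint_positions": joint angles; "joint_velocities": joint speeds; "joint_torque": joint torques, N m; "ee_pos": TCP position; "tcp_rot": TCP orientation; "wrist_force": force on the tool from outside, world axes, zero at the start; "torque": the same for the moment, N m; "width": opening from 0.0 (shut) to 1.0 (fully open).
Only numpy, scipy, OpenCV 4.12 (cv2) and the standard library are available. Lean on these libraries where they do the work, as an engineer would, in place of code of your own. Each camera call takes 0.05 s, during which the arm holds its last target.

## Task

Load the two winders with empties: lower the tall cone over the tapered spindle until it sits fully home and upright on the taper, and lay the long cardboard tube in the valley between the two free rollers, resting along them and centred, so that it lies still. Lower both all the way down rather than dropping them, do not set the rollers spinning, and leave the other things on the table where they are.

Things in the scene. Friction and masses are not known exactly. Their poses are not given: they have to be found in the camera images.
- tall_cone: Empty cone core to load: grey plastic, hollow, open at both ends, 130 mm tall, standing on its wide end. Outside diameter 76 mm at the bottom, narrowing to 40 mm at 98 mm height, then a straight neck of 40 mm diameter up to 130 mm, to grip by. Wall 3 mm: inside 70 mm at the bottom, 34 mm in the neck. About 100 g. Origin: centre of the bottom rim; z up its axis.
- cone_winder: Fixed grey block 120 x 120 x 25 mm with a dark flange (92 mm diameter, top at 33 mm) and an upright bare-metal tapered spindle on it. Origin: centre of its underside, on the spindle's axis.
- spindle_seat (a point): Where the spindle's axis meets the top of the flange, 33 mm above the table; z up the axis. The spindle rises 92 mm above this point: 71 mm diameter at the flange, 40 mm at 85 mm height, tip chamfered to 28 mm. It has the taper of the tall cone's inside; fully home, that cone's bottom rim is about 4 mm above this point.
- long_tube: The empty cardboard tube to load: 150 mm long, 44 mm diameter, about 120 g, lying in one of the two slots of the rack, its middle free to grip from above across the diameter. Origin: middle of its axis; y along its axis.
- rack: Fixed low wooden rack, 170 (x) x 140 (y) x 35 mm, with two slots along y whose centre lines are at x = -42.5 and +42.5 mm. Each slot is a V on two ribs 12 mm wide at y = -32 and +32 mm, so there is room for fingers between the ribs; a tube in it has its axis 46 mm above the table. Origin: centre of its underside.
- tube_winder: Fixed grey base 110 (x) x 190 (y) x 12 mm with two end cheeks (to 40 mm height) and two freely turning rollers along y: 8 mm shafts, 34 mm above the table, at x = -23 and +23 mm, each with a black rubber wheel (32 mm diameter, 18 mm wide) at y = -55 and +55 mm. Between the wheels fingers have room down to the shafts. Origin: centre of its underside.
- valley (a point): On the tube winder: where the middle of the long tube's axis lies when it rests in the valley between the rollers, centred, 64 mm above the table; y along the rollers, z up.
- roller_front (a joint): Turning angle of the roller at -x of the tube winder, rad. Turns very easily.
- roller_rear (a joint): Turning angle of the roller at +x of the tube winder, rad. Turns very easily.
- short_cone: Another empty grey cone, not wanted: 90 mm tall, 56 mm diameter at the bottom, neck 36 mm. Origin: centre of the bottom rim. Leave it.
- short_tube: A cardboard tube 85 mm long, 44 mm diameter, in the rack's other slot; not wanted. Origin: middle of its axis, y along it. Leave it.
- tape_roll: Roll of paper tape lying flat, 70 mm diameter, 25 mm high. Origin: centre of its underside.
- pin_dish: White bowl, 90 mm diameter, 35 mm high. Origin: centre of its underside.
- bottle: White plastic bottle standing up, 56 mm diameter, 110 mm high. Origin: centre of its underside.
- scissors: Pair of scissors lying flat, about 160 mm long. Origin: underside at the pivot.
Not all that is in view belongs to the job. Of the things like the tube_winder, leave any that is red; of the rest the larger one is meant. What is shaped like the tall_cone but blue is not meant.

How it is judged:
By the outcome, as a careful person would: the job done as asked, in the order asked, and still so for the second after the job is handed in, with the robot touching nothing.
It also fails if it takes over 69 s, if anything falls off the work surface, if the arm or the gripper's body presses on something with over 40 N, if the wrist force passes 120 N, or if a joint passes its speed limit or range.

## Working session

There is one attempt and no reset: what is moved stays moved. The work goes in short steps, Python scripts to look and compute and a tool call to move; the robot and the scene stay as the last step left them, time stands still between calls to the robot, and variables do not carry over. Pictures are saved under pics/ and viewed, and the job is handed in when it is done.

Besides the shell and the picture viewer there is one more tool, called after "Call:" in YAML: its name, and indented under it one key for each argument. carry_out: Moves the arm, as the interface text tells. Its arguments: {"type":"object","properties":{"commands":{"type":"array","items":{"type":"object","properties":{"hand":{"type":"number"},"slide":{"type":"array","items":{"type":"number"}},"rot":{"type":"array","items":{"type":"number"}}}}},"force":{"type":"number"}},"required":["commands"]}

```bash
mkdir -p pics; ls; cat > h.py <<'E'
from workcell import *
import numpy as np, cv2
from scipy.spatial.transform import Rotation as R
E
python3 - <<'E'
from h import *
s=get_state(); print(s)
for n in ("top","side","wrist"):
    cv2.imwrite(f"pics/{n}0.png",snapshot(n)); print(n,get_calibration(n))
E
```

```text
pics
{'time_s': 0.0, 'joint_positions': array([ 1.05062392e+00,  3.13436581e-01,  1.49843926e+00, -2.27743712e-06,
        1.33100967e+00, -2.23416487e-01]), 'joint_velocities': array([ 7.02465622e-04,  3.04606130e-03, -2.64849358e-04,  6.05090913e-04,
        2.20851361e-04, -1.98585043e-05]), 'joint_torque': array([ 3.45700410e-04, -4.02214050e+01, -2.52271450e+01,  6.94827293e-02,
        3.52473278e-02, -1.11800448e-04]), 'ee_pos': array([153.41255796, 501.82241278, 238.16712008]), 'tcp_rot': array([-3.14033144e+00, -2.84292210e-04,  2.84483710e+00]), 'wrist_force': array([ 0.20810066, -0.4311113 ,  0.05390923]), 'torque': array([0.02048966, 0.01875626, 0.00308386]), 'width': 0.9994114658700101}
top {'camera_matrix': array([[495.14501518,   0.        , 327.64461672],
       [  0.        , 495.14501518, 202.61180774],
       [  0.        ,   0.        ,   1.        ]]), 'k1': -0.08610257038419125, 'world_from_camera': array([[ 2.54121469e-02,  9.81223530e-01, -1.91192593e-01,
         2.40874573e+02],
       [-9.99676276e-01,  2.51824853e-02, -3.63127661e-03,
         8.28144858e+
[... 610 characters left out ...]
7e-01,  6.47399817e-01,
         6.94485300e+02],
       [ 0.00000000e+00,  0.00000000e+00,  0.00000000e+00,
         1.00000000e+00]])}
wrist {'camera_matrix': array([[347.79484655,   0.        , 314.58102231],
       [  0.        , 347.79484655, 203.95625055],
       [  0.        ,   0.        ,   1.        ]]), 'k1': -0.019738801649366894, 'T_tool_cam': array([[-2.62872473e-04,  9.51824933e-01,  3.06641857e-01,
         7.91452781e+01],
       [ 9.99999672e-01,  1.53075428e-05,  8.09746876e-04,
         7.68067030e-01],
       [ 7.66043332e-04,  3.06641970e-01, -9.51824624e-01,
        -1.47277535e+02],
       [ 0.00000000e+00,  0.00000000e+00,  0.00000000e+00,
         1.00000000e+00]])}
```

View pics/top0.png

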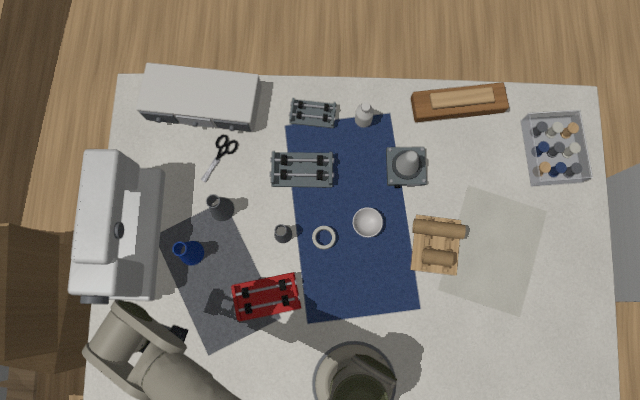

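View pics/side0.png

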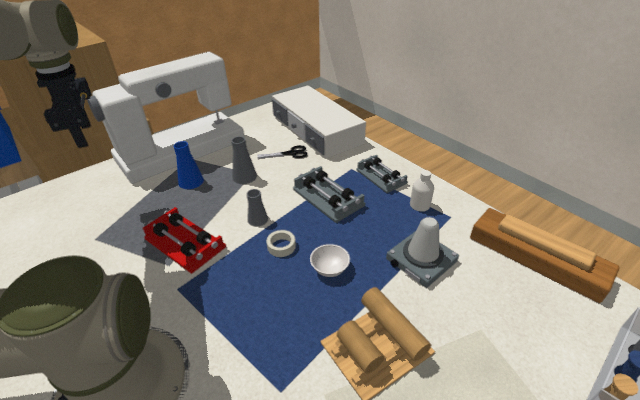

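View pics/wrist0.png

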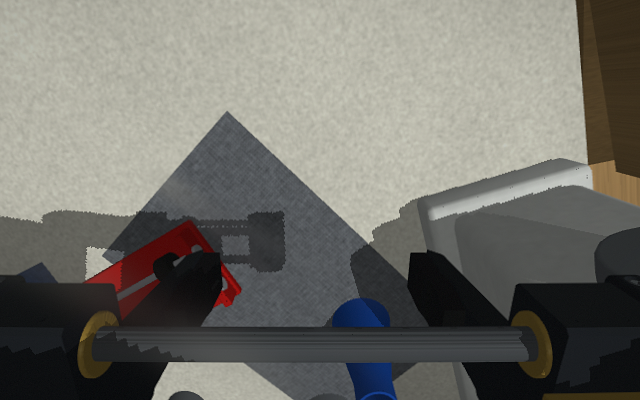

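```bash
python3 - <<'E'
from h import *
for cam in ("top","side"):
  for t in ("tall_cone","cone_winder","long_tube","rack","tube_winder","short_tube","short_cone"):
    print(cam,t,[(np.round(d["position"]).tolist(),round(d["confidence"],2)) for d in recognise(t,cam)])
E
```

```text
top tall_cone [([365.0, 482.0, 56.0], 0.93), ([495.0, 400.0, 61.0], 0.91)]
top cone_winder [([638.0, -140.0, 24.0], 0.97)]
top long_tube [([453.0, -239.0, 63.0], 0.73), ([655.0, 170.0, 40.0], 0.15)]
top rack [([402.0, -237.0, 7.0], 0.67), ([474.0, -34.0, 16.0], 0.16)]
top tube_winder [([636.0, 176.0, 14.0], 0.92), ([246.0, 266.0, 14.0], 0.7), ([816.0, 146.0, 9.0], 0.65)]
top short_tube [([368.0, -231.0, 65.0], 0.57), ([497.0, 402.0, 63.0], 0.44)]
top short_cone [([419.0, 213.0, 46.0], 0.65), ([799.0, -11.0, 73.0], 0.6)]
side tall_cone [([499.0, 397.0, 67.0], 0.85), ([358.0, 482.0, 59.0], 0.57)]
side cone_winder [([634.0, -169.0, 29.0], 0.97)]
side long_tube [([447.0, -253.0, 63.0], 0.72), ([424.0, 209.0, 42.0], 0.35)]
side rack [([381.0, -267.0, 6.0], 0.7)]
side tube_winder [([613.0, 167.0, 19.0], 0.94), ([802.0, 144.0, 18.0], 0.88), ([233.0, 262.0, 16.0], 0.57)]
side short_tube [([359.0, -250.0, 65.0], 0.62)]
side short_cone [([428.0, 207.0, 42.0], 0.96), ([447.0, -254.0, 66.0], 0.43), ([379.0, -266.0, 6.0], 0.21)]
```

```bash
cat >> h.py <<'E'
def pose():
    s=get_state(); return np.array(s["ee_pos"]),R.from_euler('xyz',s["tcp_rot"])
def camT(name):
    c=get_calibration(name)
    if "T_tool_cam" in c:
        p,r=pose(); T=np.eye(4);T[:3,:3]=r.as_matrix();T[:3,3]=p
        return c,T@c["T_tool_cam"]
    return c,c["world_from_camera"]
def rays(name,uv):
    c,T=camT(name); K=c["camera_matrix"]
    uv=np.asarray(uv,float).reshape(-1,1,2)
    n=cv2.undistortPoints(uv,K,np.array([c["k1"],0,0,0,0.])).reshape(-1,2)
    d=np.c_[n[:,0],-n[:,1],-np.ones(len(n))]@T[:3,:3].T
    return T[:3,3],d
def onz(name,uv,z):
    o,d=rays(name,uv); t=(z-o[2])/d[:,2]; return (o+d*t[:,None])
def proj(name,P):
    c,T=camT(name); P=np.asarray(P,float).reshape(-1,3)
    q=(P-T[:3,3])@T[:3,:3]; q=q*[1,-1,-1]
    return cv2.projectPoints(q.reshape(-1,1,3),np.zeros(3),np.zeros(3),c["camera_matrix"],np.array([c["k1"],0,0,0,0.]))[0].reshape(-1,2)
def go(x,y,z,yaw):
    p,r=pose(); t=R.from_euler('xyz',[np.pi,0,yaw])
    print("from",p.round(1),get_state()["tcp_rot"].round(3),"t",get_state()["time_s"])
    print("slide",r.inv().apply(np.array([x,y,z])-p).round(1).tolist(),"rot",(r.inv()*t).as_rotvec().round(4).tolist())
E
python3 - <<'E'
from h import *
go(495,400,250,2.3)
E
```

```text
from [153.5 502.1 238.7] [-3.142 -0.     2.845] t 0.85
slide [-356.4, 2.3, -11.3] rot [-0.0, -0.0, 0.5448]
```

Call:
carry_out:
  commands:
    - {"hand": 0,"slide": [0,-20,-40],"rot": [0,0,0.1]}
    - {"hand": 0,"slide": [-30,-40,-70],"rot": [0,0,0.2]}
    - {"hand": 0,"slide": [-70,-40,-70],"rot": [0,0,0.3]}
    - {"hand": 0,"slide": [-110,-30,-70],"rot": [0,0,0.4]}
    - {"hand": 0,"slide": [-150,-20,-70],"rot": [0,0,0.5]}
    - {"hand": 0,"slide": [-190,-10,-60],"rot": [0,0,0.545]}
    - {"hand": 0,"slide": [-230,0,-50],"rot": [0,0,0.545]}
    - {"hand": 0,"slide": [-270,2,-40],"rot": [0,0,0.545]}
  force: 15

```text
time_s: 1.52
ee_pos: [411.2, 425.6, 279.0]
tcp_rot: [3.141, -0.0, 2.3]
wrist_force: [-0.2, 0.6, 0.9]
width: 0.998
```

```bash
python3 - <<'E'
from h import *
go(495,400,250,2.3)
E
```

```text
from [411.2 425.6 279. ] [ 3.141 -0.     2.3  ] t 1.5167
slide [-74.9, 45.4, 29.0] rot [0.0005, -0.0002, -0.0002]
```

Call:
carry_out:
  commands:
    - {"hand": 0,"slide": [-35,20,15],"rot": [0,0,0]}
    - {"hand": 0,"slide": [-65,39,25],"rot": [0,0,0]}
    - {"hand": 0,"slide": [-75,45,29],"rot": [0,0,0]}
    - {"hand": 0,"slide": [-75,45,29],"rot": [0,0,0]}

```text
time_s: 1.85
ee_pos: [496.6, 398.1, 247.9]
tcp_rot: [-3.139, -0.001, 2.297]
wrist_force: [-1.0, -0.1, 0.8]
width: 0.998
```

```bash
python3 - <<'E'
from h import *
im=snapshot("wrist")
m=[d for d in silhouettes("tall_cone","wrist")]
for d in m:
    ys,xs=np.nonzero(d["pixels"]); print(d["confidence"],xs.min(),xs.max(),ys.min(),ys.max(),len(xs))
cv2.imwrite("pics/w1.png",im); print(pose()[0])
print(proj("wrist",[[495,400,130],[495,400,0]]))
E
```

```text
0.94 297 363 127 213 3872
0.92 249 323 0 48 3030
[493.97900773 400.14792684 250.34303708]
[[314.41748419 197.02843415]
 [314.43374973 164.80993099]]
```

View pics/w1.png

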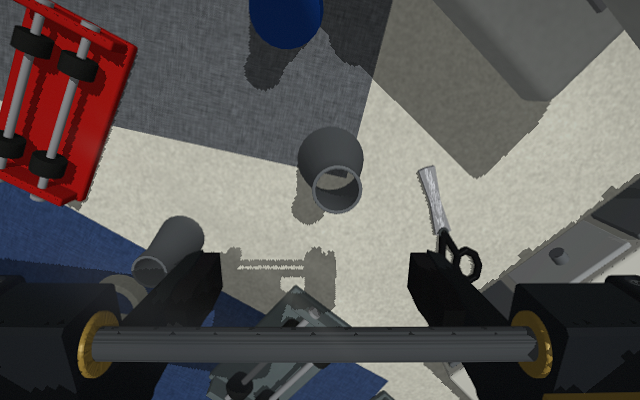

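```bash
cat >> h.py <<'E'
from scipy.optimize import minimize
def hullmask(name,P):
    q=cv2.convexHull((proj(name,P)*16).round().astype(np.int32))
    m=np.zeros((400,640),np.uint8); cv2.fillPoly(m,[q],1,shift=4); return m>0
def ringpts(c,r,z,n=48):
    a=np.linspace(0,2*np.pi,n,endpoint=False); return np.c_[c[0]+r*np.cos(a),c[1]+r*np.sin(a),np.full(n,z)]
def fit(name,mask,model,x0,steps):
    f=lambda x:1-(model(x)&mask).sum()/max(1,(model(x)|mask).sum())
    S=[np.array(x0)]+[np.array(x0)+np.eye(len(x0))[i]*steps[i] for i in range(len(x0))]
    r=minimize(f,x0,method="Nelder-Mead",options=dict(initial_simplex=S,xatol=.05,fatol=1e-5))
    return r.x,1-r.fun
def conemodel(name,z0=0):
    return lambda x: hullmask(name,np.r_[ringpts(x,38,z0),ringpts(x,20,z0+98)])|hullmask(name,np.r_[ringpts(x,20,z0+98),ringpts(x,20,z0+130)])
E
python3 - <<'E'
from h import *
d=max(silhouettes("tall_cone","wrist"),key=lambda d:d["pixels"][100:].sum())
print(fit("wrist",d["pixels"],conemodel("wrist"),[495,400],[15,15]))
print(onz("wrist",[[338,189]],130))
for t in ("side","top"):
  snapshot(t)
  for d in silhouettes("tall_cone",t):
    print(t,fit(t,d["pixels"],conemodel(t),[495,400],[15,15]))
E
```

```text
(array([503.97140131, 417.12452184]), np.float64(0.8567950420540063))
[[504.35284205 417.92190572 130.        ]]
side (array([504.91996765, 418.61141205]), np.float64(0.9002192982456141))
side (array([495., 400.]), np.float64(0.0))
top (array([520.50292969, 367.12890625]), np.float64(0.09059829059829061))
top (array([495., 400.]), np.float64(0.0))
```

```bash
python3 - <<'E'
from h import *
go(504.5,418,98,2.3)
E
```

```text
from [493.7 400.5 251. ] [3.14  0.    2.301] t 2.2
slide [5.8, 19.5, 153.0] rot [0.0017, 0.0, 0.0014]
```

Call:
carry_out:
  commands:
    - {"hand": 0,"slide": [5.8,19.5,10],"rot": [0,0,0]}
    - {"hand": 0,"slide": [5.8,19.5,35],"rot": [0,0,0]}
    - {"hand": 0,"slide": [5.8,19.5,65],"rot": [0,0,0]}
    - {"hand": 0,"slide": [5.8,19.5,95],"rot": [0,0,0]}
    - {"hand": 0,"slide": [5.8,19.5,120],"rot": [0,0,0]}
    - {"hand": 0,"slide": [5.8,19.5,140],"rot": [0,0,0]}
    - {"hand": 0,"slide": [5.8,19.5,150],"rot": [0,0,0]}
    - {"hand": 0,"slide": [5.8,19.5,153],"rot": [0,0,0]}

```text
time_s: 2.87
ee_pos: [503.6, 418.1, 96.8]
tcp_rot: [-3.141, -0.0, 2.302]
wrist_force: [-0.7, 0.7, 0.8]
width: 0.999
```

```bash
python3 - <<'E'
from h import *
cv2.imwrite("pics/w2.png",snapshot("wrist")); go(504.5,418,98,2.3);print(proj("wrist",[[504.5,418,130]]))
E
```

```text
from [504.1 418.2  97.6] [ 3.141 -0.     2.302] t 2.9167
slide [-0.4, 0.2, -0.4] rot [0.0008, -0.0002, 0.0019]
[[313.16119143 309.98220198]]
```

View pics/w2.png

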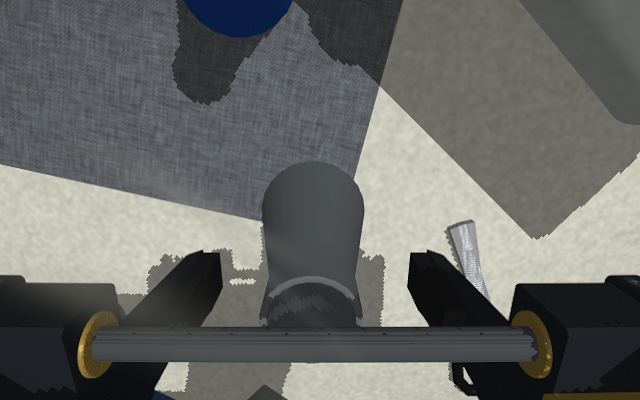

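Cone neck is centred between the fingers (rim around (313,285)). Close and lift.

Call:
carry_out:
  commands:
    - {"hand": 0.5,"slide": [0,0,0],"rot": [0,0,0]}
    - {"hand": 0.8,"slide": [0,0,0],"rot": [0,0,0]}
    - {"hand": 0.8,"slide": [0,0,0],"rot": [0,0,0]}
    - {"hand": 0.8,"slide": [0,0,0],"rot": [0,0,0]}
    - {"hand": 0.8,"slide": [0,0,0],"rot": [0,0,0]}
    - {"hand": 0.8,"slide": [0,0,0],"rot": [0,0,0]}
    - {"hand": 0.8,"slide": [0,0,0],"rot": [0,0,0]}
    - {"hand": 0.8,"slide": [0,0,0],"rot": [0,0,0]}
  force: 15

```text
time_s: 3.58
ee_pos: [504.1, 418.2, 97.7]
tcp_rot: [3.141, -0.0, 2.302]
wrist_force: [-0.0, 0.2, 0.6]
width: 0.453
```

```bash
python3 - <<'E'
from h import *
go(504.5,418,300,2.3); print(get_state()["width"]*88)
go(560,100,300,1.57)
E
```

```text
from [504.1 418.2  97.7] [ 3.141 -0.     2.302] t 3.5833
slide [-0.4, 0.4, -202.3] rot [0.0009, -0.0002, 0.0019]
39.871626859992055
from [504.1 418.2  97.7] [ 3.141 -0.     2.302] t 3.5833
slide [-274.2, -170.6, -202.5] rot [0.0008, -0.0005, 0.7319]
```

Call:
carry_out:
  commands:
    - {"hand": 0.8,"slide": [0,0,-8],"rot": [0,0,0]}
    - {"hand": 0.8,"slide": [0,0,-30],"rot": [0,0,0]}
    - {"hand": 0.8,"slide": [0,0,-60],"rot": [0,0,0]}
    - {"hand": 0.8,"slide": [0,0,-90],"rot": [0,0,0]}
    - {"hand": 0.8,"slide": [-10,-7,-120],"rot": [0,0,0.05]}
    - {"hand": 0.8,"slide": [-30,-20,-150],"rot": [0,0,0.12]}
    - {"hand": 0.8,"slide": [-60,-38,-175],"rot": [0,0,0.2]}
    - {"hand": 0.8,"slide": [-90,-56,-190],"rot": [0,0,0.3]}

```text
time_s: 4.25
ee_pos: [522.3, 313.2, 290.9]
tcp_rot: [3.137, -0.0, 2.0]
wrist_force: [1.0, -0.6, -0.7]
width: 0.451
```

```bash
python3 - <<'E'
from h import *
print(get_state()["width"]*88, get_state()["wrist_force"])
go(600,-60,300,1.57)
E
```

```text
39.65773788845162 [ 0.96597562 -0.61039474 -0.6648625 ]
from [522.3 313.2 290.9] [ 3.137 -0.     2.   ] t 4.25
slide [-371.7, -84.6, -9.5] rot [0.0044, -0.0012, 0.4299]
```

```bash
python3 - <<'E'
from h import *
for n in ("top","side"):
    im=snapshot(n); cv2.imwrite(f"pics/{n}1.png",im)
    for d in silhouettes("cone_winder",n)[:1]:
        m=d["pixels"]; ys,xs=np.nonzero(m); print(n,xs.min(),xs.max(),ys.min(),ys.max())
        def mod(x):
            c,s=np.cos(x[2]),np.sin(x[2]); Rm=np.array([[c,-s],[s,c]])
            b=np.array([[a,b] for a in(-60,60) for b in (-60,60)])@Rm.T+x[:2]
            return hullmask(n,np.r_[np.c_[b,0*b[:,0]],np.c_[b,0*b[:,0]+25]])|hullmask(n,np.r_[ringpts(x,35.5,33),ringpts(x,20,118),ringpts(x,14,125)])
        print(fit(n,m,mod,[638,-155,0.],[10,10,.1]))
        im[m]=im[m]//2+[0,0,127]
        cv2.imwrite(f"pics/{n}1m.png",im[100:320,330:480] if n=="top" else im)
go(640,-225,300,1.57)
E
```

```text
top 386 426 147 187
(array([ 6.49944376e+02, -1.51704327e+02,  3.41228293e-02]), np.float64(0.9315237507711289))
side 386 457 217 286
(array([ 6.51991150e+02, -1.49232287e+02,  8.20543459e-02]), np.float64(0.9167822468793343))
from [522.5 313.2 288.2] [ 3.140e+00 -1.000e-03  2.001e+00] t 4.45
slide [-538.1, -117.7, -12.3] rot [0.0013, -0.001, 0.4312]
```

View pics/side1m.png

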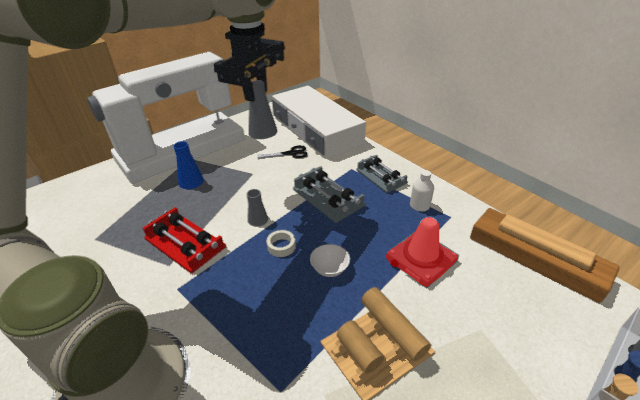

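Call:
carry_out:
  commands:
    - {"hand": 0.8,"slide": [-20,-4,0],"rot": [0,0,0.05]}
    - {"hand": 0.8,"slide": [-55,-12,0],"rot": [0,0,0.12]}
    - {"hand": 0.8,"slide": [-90,-20,0],"rot": [0,0,0.2]}
    - {"hand": 0.8,"slide": [-125,-28,-5],"rot": [0,0,0.28]}
    - {"hand": 0.8,"slide": [-160,-36,-10],"rot": [0,0,0.36]}
    - {"hand": 0.8,"slide": [-195,-43,-12],"rot": [0,0,0.42]}
    - {"hand": 0.8,"slide": [-230,-51,-12],"rot": [0,0,0.431]}
    - {"hand": 0.8,"slide": [-265,-58,-12],"rot": [0,0,0.431]}

```text
time_s: 5.12
ee_pos: [580.3, 47.7, 299.3]
tcp_rot: [-3.141, -0.002, 1.572]
wrist_force: [0.5, 0.2, -0.7]
width: 0.451
```

```bash
python3 - <<'E'
from h import *
go(651,-235,300,1.57)
E
```

```text
from [580.3  47.7 299.3] [-3.141e+00 -2.000e-03  1.572e+00] t 5.1167
slide [-282.8, 70.4, -1.2] rot [-0.0003, -0.0017, 0.0019]
```

Call:
carry_out:
  commands:
    - {"hand": 0.8,"slide": [-40,10,0],"rot": [0,0,0]}
    - {"hand": 0.8,"slide": [-80,20,0],"rot": [0,0,0]}
    - {"hand": 0.8,"slide": [-120,30,0],"rot": [0,0,0]}
    - {"hand": 0.8,"slide": [-160,40,0],"rot": [0,0,0]}
    - {"hand": 0.8,"slide": [-200,50,0],"rot": [0,0,0]}
    - {"hand": 0.8,"slide": [-240,60,0],"rot": [0,0,0]}
    - {"hand": 0.8,"slide": [-270,68,0],"rot": [0,0,0]}
    - {"hand": 0.8,"slide": [-283,70.5,0],"rot": [0,0,0]}

```text
time_s: 5.78
ee_pos: [651.6, -238.2, 296.3]
tcp_rot: [-3.139, -0.003, 1.571]
wrist_force: [-0.3, 0.6, -2.2]
width: 0.447
```

Call:
carry_out:
  commands:
    - {"hand": 0.8,"slide": [0,0,0],"rot": [0,0,0]}
    - {"hand": 0.8,"slide": [0,0,0],"rot": [0,0,0]}
    - {"hand": 0.8,"slide": [0,0,0],"rot": [0,0,0]}

```text
time_s: 6.03
ee_pos: [651.9, -236.3, 295.7]
tcp_rot: [-3.137, -0.004, 1.573]
wrist_force: [0.5, 0.4, -1.2]
width: 0.449
```

```bash
python3 - <<'E'
from h import *
print(pose()[0])
im=snapshot("wrist"); cv2.imwrite("pics/w3.png",im)
for d in silhouettes("cone_winder","wrist")[:2]:
        m=d["pixels"]; ys,xs=np.nonzero(m); print(d["confidence"],xs.min(),xs.max(),ys.min(),ys.max())
        n="wrist"
        def mod(x):
            c,s=np.cos(x[2]),np.sin(x[2]); Rm=np.array([[c,-s],[s,c]])
            b=np.array([[a,b] for a in(-60,60) for b in (-60,60)])@Rm.T+x[:2]
            return hullmask(n,np.r_[np.c_[b,0*b[:,0]],np.c_[b,0*b[:,0]+25]])|hullmask(n,np.r_[ringpts(x,35.5,33),ringpts(x,20,118),ringpts(x,14,125)])
        print(fit(n,m,mod,[650,-151,0.],[10,10,.1]))
go(651,-150,300,1.57)
E
```

```text
[ 651.88687511 -236.29686768  295.66199872]
0.93 254 370 27 142
(array([ 6.53055118e+02, -1.49202214e+02,  3.27695280e-02]), np.float64(0.9720053164977571))
from [ 651.8 -236.2  296.6] [-3.139e+00 -3.000e-03  1.573e+00] t 6.1333
slide [86.3, -0.7, -3.1] rot [-0.003, -0.0031, 0.0031]
```

View pics/w3.png

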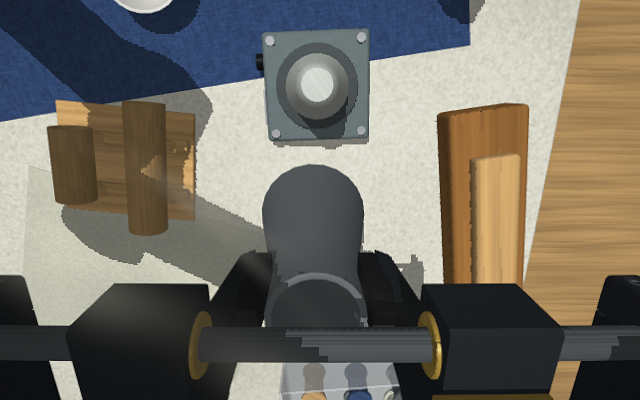

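```bash
python3 - <<'E'
from h import *
im=cv2.imread("pics/w3.png")
print(onz("wrist",[[317.5,85]],125))
c=cv2.resize(im[15:155,240:385],None,fx=4,fy=4,interpolation=cv2.INTER_CUBIC)
def dr(P,col):
    for u,v in proj("wrist",P): cv2.circle(c,(int((u-240+.5)*4),int((v-15+.5)*4)),1,col,-1)
x=[653,-149.2]
for r,z,col in((14,125,(0,0,255)),(20,118,(0,255,0)),(46,33,(0,255,255))): dr(ringpts(x,r,z,90),col)
cv2.imwrite("pics/w3c.png",c)
E
```

```text
[[ 654.36414205 -149.72999155  125.        ]]
```

View pics/w3c.png

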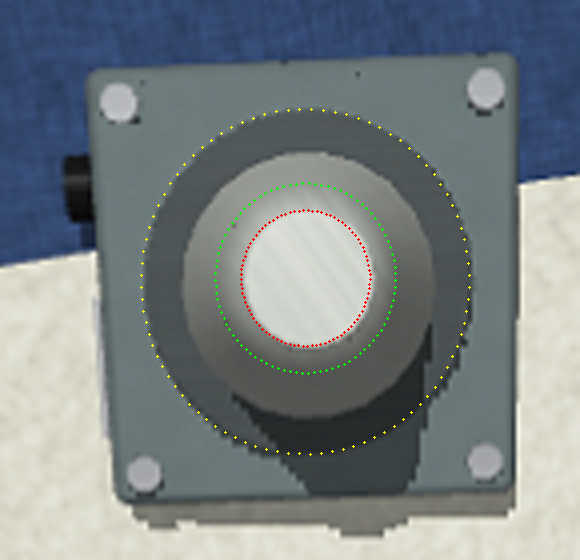

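```bash
python3 - <<'E'
from h import *
p,r=pose()
d=silhouettes("tall_cone","wrist"); print([ (q["confidence"],q["pixels"].sum()) for q in d])
m=max(d,key=lambda q:q["pixels"].sum())["pixels"]; ys,xs=np.nonzero(m); print(xs.min(),xs.max(),ys.min(),ys.max())
mm=m.copy(); mm[255:]=0
def mod(x):
    q=hullmask("wrist",np.r_[ringpts(x,38,p[2]-97.7),ringpts(x,20,p[2])]); q[255:]=0; return q
x,i=fit("wrist",mm,mod,p[:2],[4,4]); print(p,x,x-p[:2],i)
print(get_state()["tcp_rot"])
go(653,-149.2,250,1.57)
E
```

```text
[(0.76, np.int64(14792))]
262 367 164 327
[ 651.84980505 -236.24048802  296.60266414] [ 650.73592203 -242.82240721] [-1.11388302 -6.58191919] 0.9882701568094826
[-3.13900912e+00 -2.80661668e-03  1.57286564e+00]
from [ 651.8 -236.4  296.8] [-3.139e+00 -3.000e-03  1.573e+00] t 6.1833
slide [87.1, 1.5, 47.1] rot [-0.0026, -0.0028, 0.0029]
```

```bash
python3 - <<'E'
from h import *
# tool-frame fit for both pictures, using frame = tool itself
c=get_calibration("wrist"); T=c["T_tool_cam"]
def pt(P):
    q=(P-T[:3,3])@T[:3,:3]; q=q*[1,-1,-1]
    return cv2.projectPoints(q.reshape(-1,1,3),np.zeros(3),np.zeros(3),c["camera_matrix"],np.array([c["k1"],0,0,0,0.]))[0].reshape(-1,2)
for f in ("w2","w3"):
    im=cv2.imread(f"pics/{f}.png")
    for off in ([0,0],[-5,0]):
        P=ringpts(off,38,97.7,200); q=pt(P); N=pt(ringpts(off,20,-32.3,200))
        print(f,off,"rim top row",q[:,1].min(),"cols",q[:,0].min(),q[:,0].max(),"neck top row",N[:,1].min(),N[:,1].max(),N[:,0].min(),N[:,0].max())
    c2=cv2.resize(im[140:340,230:400],None,fx=3,fy=3)
    for P,col in((ringpts([0,0],38,97.7,200),(0,0,255)),(ringpts([0,0],20,-32.3,200),(0,255,0)),(ringpts([0,0],17,-32.3,200),(0,255,255))):
        for u,v in pt(P): cv2.circle(c2,(int((u-230+.5)*3),int((v-140+.5)*3)),1,col,-1)
    cv2.imwrite(f"pics/{f}t.png",c2)
a=np.hstack([cv2.imread("pics/w2t.png")[:, :400],cv2.imread("pics/w3t.png")[:, :400]]);cv2.imwrite("pics/w23.png",a)
E
```

```text
w2 [0, 0] rim top row 154.37580678587273 cols 262.4364065972839 365.0439187629593 neck top row 263.550316209597 352.3066700250079 261.30538696462156 364.9895124362598
w2 [-5, 0] rim top row 161.360112596364 cols 262.74721756490896 364.7466216508547 neck top row 275.60816357395294 362.2600632796132 261.9337335940529 364.4021749841899
w3 [0, 0] rim top row 154.37580678587273 cols 262.4364065972839 365.0439187629593 neck top row 263.550316209597 352.3066700250079 261.30538696462156 364.9895124362598
w3 [-5, 0] rim top row 161.360112596364 cols 262.74721756490896 364.7466216508547 neck top row 275.60816357395294 362.2600632796132 261.9337335940529 364.4021749841899
```

View pics/w23.png

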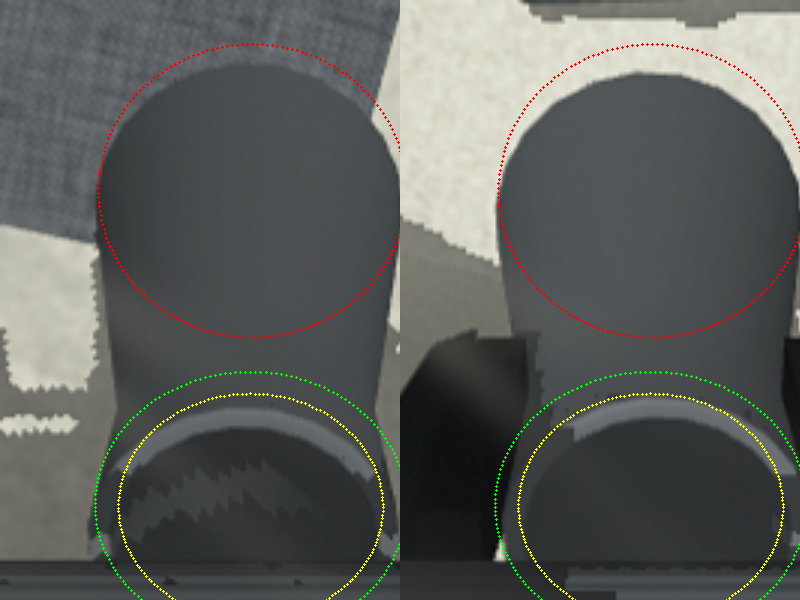

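```bash
python3 - <<'E'
from h import *
p,r=pose()
m=max(silhouettes("tall_cone","wrist"),key=lambda q:q["pixels"].sum())["pixels"]
mm=m.copy(); mm[250:]=0
def mod(x): # x: rim tool xy, tilt slopes
    Rt=R.from_rotvec([-x[3],x[2],0])
    def ring(rad,h): # h above rim, along -z tool
        P=ringpts([0,0],rad,-h); P=Rt.apply(P)+[x[0],x[1],97.7]; return r.apply(P)+p
    q=hullmask("wrist",np.r_[ring(38,0),ring(20,98),ring(20,130)]); q[250:]=0; return q
for s in (0.02,-.02): print(fit("wrist",mm,mod,[-5,0,0,0.],[3,3,s,s]))
im=cv2.imread("pics/w3.png")
g=cv2.resize(im[230:330,240:390],None,fx=5,fy=5); cv2.imwrite("pics/g.png",g)
E
```

```text
(array([-6.81766522e+00, -1.01840461e+00,  2.50187130e-02, -4.01499840e-03]), np.float64(0.9786027326630575))
(array([-7.06814789e+00, -8.99243538e-01, -1.21787376e-02, -4.53443143e-03]), np.float64(0.9792418772563177))
```

View pics/g.png

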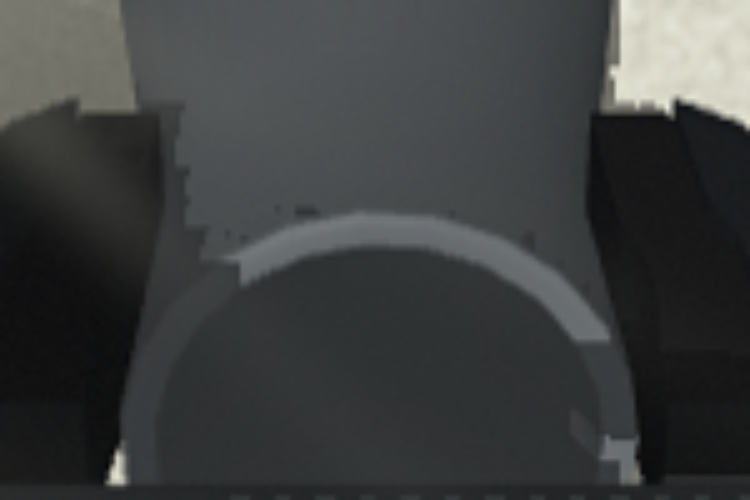

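```bash
python3 - <<'E'
from h import *
go(653.9,-144.8,238,1.57)
E
```

```text
from [ 651.8 -236.8  296.9] [-3.139e+00 -3.000e-03  1.573e+00] t 6.2333
slide [91.8, 2.4, 59.1] rot [-0.0025, -0.0027, 0.0025]
```

Call:
carry_out:
  commands:
    - {"hand": 0.8,"slide": [15,0.5,0],"rot": [-0.0025,0.005,0]}
    - {"hand": 0.8,"slide": [40,1,0],"rot": [-0.0025,0.01,0]}
    - {"hand": 0.8,"slide": [65,2,10],"rot": [-0.0025,0.017,0]}
    - {"hand": 0.8,"slide": [85,2.4,25],"rot": [-0.0025,0.017,0]}
    - {"hand": 0.8,"slide": [91.8,2.4,45],"rot": [-0.0025,0.017,0]}
    - {"hand": 0.8,"slide": [91.8,2.4,56],"rot": [-0.0025,0.017,0]}
    - {"hand": 0.8,"slide": [91.8,2.4,59],"rot": [-0.0025,0.017,0]}
    - {"hand": 0.8,"slide": [91.8,2.4,59],"rot": [-0.0025,0.017,0]}

```text
time_s: 6.9
ee_pos: [653.6, -144.3, 237.8]
tcp_rot: [-3.141, -0.02, 1.573]
wrist_force: [0.1, 0.0, -0.9]
width: 0.451
```

```bash
python3 - <<'E'
from h import *
print(get_state()["tcp_rot"],get_state()["wrist_force"])
im=snapshot("side"); cv2.imwrite("pics/s2.png",cv2.resize(im[100:320,300:560],None,fx=3,fy=3)[:600,:780])
cv2.imwrite("pics/w4.png",snapshot("wrist"))
go(653.9,-144.8,200,1.57)
E
```

```text
[-3.14067684 -0.02002096  1.57308281] [ 0.07381824  0.0451581  -0.90846086]
from [ 654.1 -145.   239.3] [ 3.14  -0.019  1.572] t 7.0
slide [-0.6, -0.2, 39.3] rot [0.0015, -0.019, 0.0024]
```

View pics/s2.png

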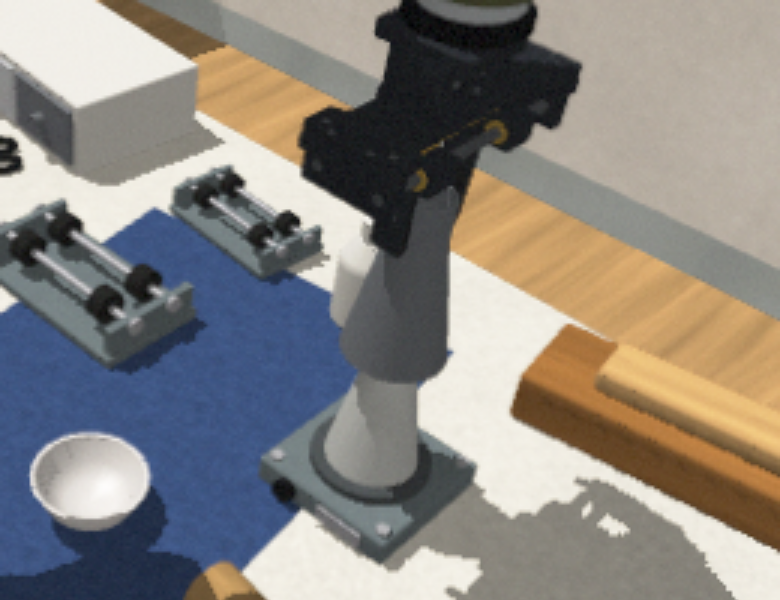

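View pics/w4.png

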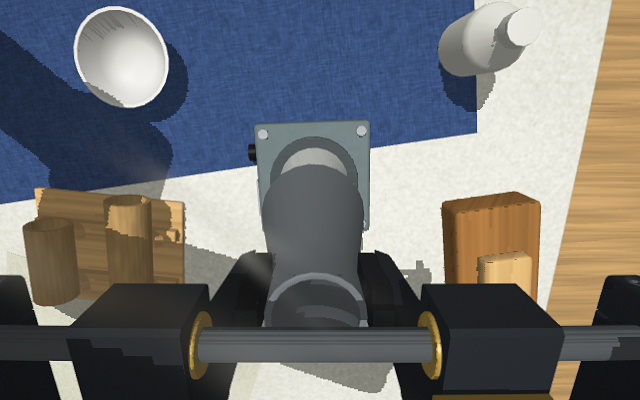

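Call:
carry_out:
  commands:
    - {"hand": 0.8,"slide": [-0.1,0,8],"rot": [0,0,0]}
    - {"hand": 0.8,"slide": [-0.4,0,20],"rot": [0,0,0]}
    - {"hand": 0.8,"slide": [-0.6,0,33],"rot": [0,0,0]}
    - {"hand": 0.8,"slide": [-0.9,0,46],"rot": [0,0,0]}
    - {"hand": 0.8,"slide": [-1.1,0,58],"rot": [0,0,0]}
    - {"hand": 0.8,"slide": [-1.3,0,67],"rot": [0,0,0]}
    - {"hand": 0.8,"slide": [-1.5,0,72],"rot": [0,0,0]}
    - {"hand": 0.8,"slide": [-1.5,0,74],"rot": [0,0,0]}

```text
time_s: 7.67
ee_pos: [654.1, -145.2, 164.6]
tcp_rot: [3.141, -0.019, 1.572]
wrist_force: [-0.3, 0.4, -1.1]
width: 0.445
```

```bash
python3 - <<'E'
from h import *
print(get_state()["torque"],get_state()["wrist_force"])
im=snapshot("side"); cv2.imwrite("pics/s3.png",cv2.resize(im[100:320,300:560],None,fx=3,fy=3)[:600,:780])
go(653.9,-144.8,134.7,1.57)
E
```

```text
[-0.05984285  0.0403457  -0.00846308] [-0.2796273   0.36641106 -1.14833758]
from [ 654.2 -145.2  164.9] [ 3.14  -0.019  1.572] t 7.7167
slide [-0.2, -0.3, 30.2] rot [0.0012, -0.0192, 0.0022]
```

View pics/s3.png

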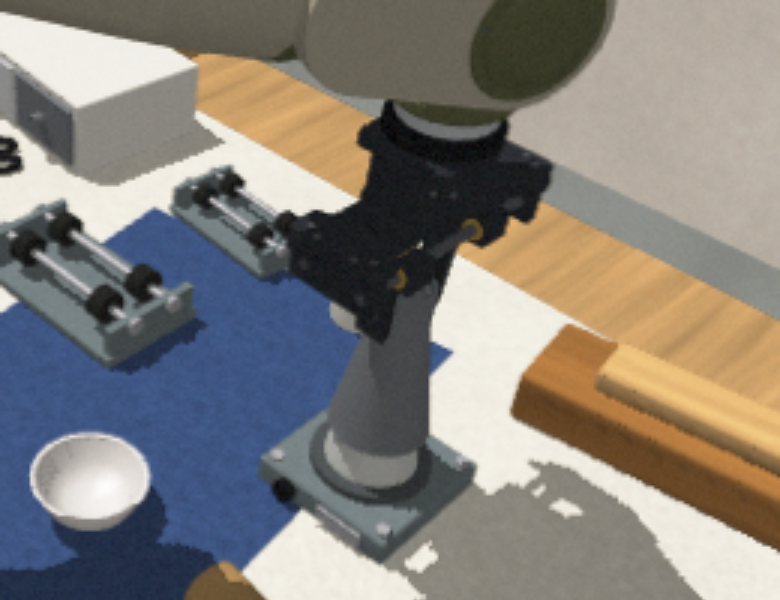

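Call:
carry_out:
  commands:
    - {"hand": 0.8,"slide": [0,-0.1,5],"rot": [0,0,0]}
    - {"hand": 0.8,"slide": [-0.1,-0.2,10],"rot": [0,0,0]}
    - {"hand": 0.8,"slide": [-0.1,-0.2,14],"rot": [0,0,0]}
    - {"hand": 0.8,"slide": [-0.1,-0.2,18],"rot": [0,0,0]}
    - {"hand": 0.8,"slide": [-0.1,-0.2,21],"rot": [0,0,0]}
    - {"hand": 0.8,"slide": [-0.1,-0.2,23],"rot": [0,0,0]}
    - {"hand": 0.8,"slide": [-0.1,-0.2,24],"rot": [0,0,0]}

```text
time_s: 8.3
ee_pos: [654.0, -144.8, 140.5]
tcp_rot: [3.141, -0.019, 1.572]
wrist_force: [-0.1, -0.1, -1.0]
width: 0.453
```

```bash
python3 - <<'E'
from h import *
print(get_state()["torque"],get_state()["wrist_force"])
go(653.9,-144.8,134.7,1.57)
E
```

```text
[-0.09423737  0.0510948   0.00577644] [-0.10100214 -0.10419753 -0.98838795]
from [ 654.  -144.8  140.5] [ 3.141 -0.019  1.572] t 8.3
slide [-0.1, -0.1, 5.8] rot [0.001, -0.0193, 0.0022]
```

Call:
carry_out:
  commands:
    - {"hand": 0.8,"slide": [0,0,1],"rot": [0,0,0]}
    - {"hand": 0.8,"slide": [0,0,2],"rot": [0,0,0]}
    - {"hand": 0.8,"slide": [0,0,3],"rot": [0,0,0]}
    - {"hand": 0.8,"slide": [0,0,4],"rot": [0,0,0]}
    - {"hand": 0.8,"slide": [0,0,4],"rot": [0,0,0]}

```text
time_s: 8.72
ee_pos: [653.9, -144.9, 136.6]
tcp_rot: [3.141, -0.019, 1.572]
wrist_force: [-0.4, -0.7, -0.9]
width: 0.45
```

```bash
python3 - <<'E'
from h import *
print(get_state()["torque"],get_state()["wrist_force"])
go(653.9,-144.8,134.7,1.57)
E
```

```text
[-0.29662702  0.10871447 -0.00316266] [-0.36664258 -0.73460276 -0.89500196]
from [ 653.9 -144.9  136.6] [ 3.141 -0.019  1.572] t 8.7167
slide [0.0, -0.0, 1.9] rot [0.001, -0.0189, 0.0022]
```

Call:
carry_out:
  commands:
    - {"hand": 0.8,"slide": [0,0,1],"rot": [0,0,0]}
    - {"hand": 0.8,"slide": [0,0,2],"rot": [0,0,0]}
    - {"hand": 0.8,"slide": [0,0,2.5],"rot": [0,0,0]}
    - {"hand": 0.8,"slide": [0,0,2.5],"rot": [0,0,0]}

```text
time_s: 9.05
ee_pos: [653.9, -145.3, 135.3]
tcp_rot: [3.14, -0.018, 1.572]
wrist_force: [-3.8, -1.1, 7.1]
width: 0.452
```

```bash
python3 - <<'E'
from h import *
print(get_state()["torque"],get_state()["wrist_force"])
go(653.9,-144.8,134.7,1.57)
E
```

```text
[-0.30014384  0.80149925  0.0345102 ] [-3.77741911 -1.07655004  7.14845664]
from [ 653.9 -145.3  135.3] [ 3.14  -0.018  1.572] t 9.05
slide [0.5, -0.0, 0.6] rot [0.0016, -0.0179, 0.002]
```

Call:
carry_out:
  commands:
    - {"hand": 0.8,"slide": [0,-0.6,0.5],"rot": [0,0,0]}
    - {"hand": 0.8,"slide": [0,-1,1.0],"rot": [0,-0.005,0]}
    - {"hand": 0.8,"slide": [0,-1,1.5],"rot": [0,-0.01,0]}
    - {"hand": 0.8,"slide": [0,-1,1.5],"rot": [0,-0.01,0]}

```text
time_s: 9.38
ee_pos: [653.3, -145.5, 134.4]
tcp_rot: [3.138, -0.006, 1.572]
wrist_force: [0.2, -2.4, 3.6]
width: 0.447
```

```bash
python3 - <<'E'
from h import *
print(get_state()["torque"],get_state()["wrist_force"])
go(653.9,-144.8,134.7,1.57)
E
```

```text
[-0.4243207  -0.2525817  -0.00098946] [ 0.2289472  -2.3597789   3.63442592]
from [ 653.3 -145.5  134.4] [ 3.138 -0.006  1.572] t 9.3833
slide [0.7, 0.6, -0.3] rot [0.0032, -0.0065, 0.0022]
```

Call:
carry_out:
  commands:
    - {"hand": 0.8,"slide": [-0.5,0,0.5],"rot": [0,0,0]}
    - {"hand": 0.8,"slide": [-0.8,0,1.0],"rot": [0,0,0]}
    - {"hand": 0.8,"slide": [-0.8,0,1.5],"rot": [0,0,0]}
    - {"hand": 0.8,"slide": [-0.8,0,1.5],"rot": [0,0,0]}

```text
time_s: 9.72
ee_pos: [653.3, -145.9, 133.7]
tcp_rot: [3.138, -0.007, 1.572]
wrist_force: [-3.3, 1.7, 10.2]
width: 0.452
```

```bash
python3 - <<'E'
from h import *
print(get_state()["torque"],get_state()["wrist_force"])
cv2.imwrite("pics/w5.png",snapshot("wrist"))
im=snapshot("side"); cv2.imwrite("pics/s4.png",cv2.resize(im[100:320,300:560],None,fx=3,fy=3)[:600,:780])
go(653.9,-144.8,134.7,1.57)
E
```

```text
[ 0.15097112  0.44020145 -0.07206087] [-3.25987148  1.72197213 10.22831554]
from [ 653.4 -145.9  133.7] [ 3.138 -0.007  1.572] t 9.8167
slide [1.1, 0.5, -1.0] rot [0.0035, -0.0068, 0.0024]
```

View pics/s4.png

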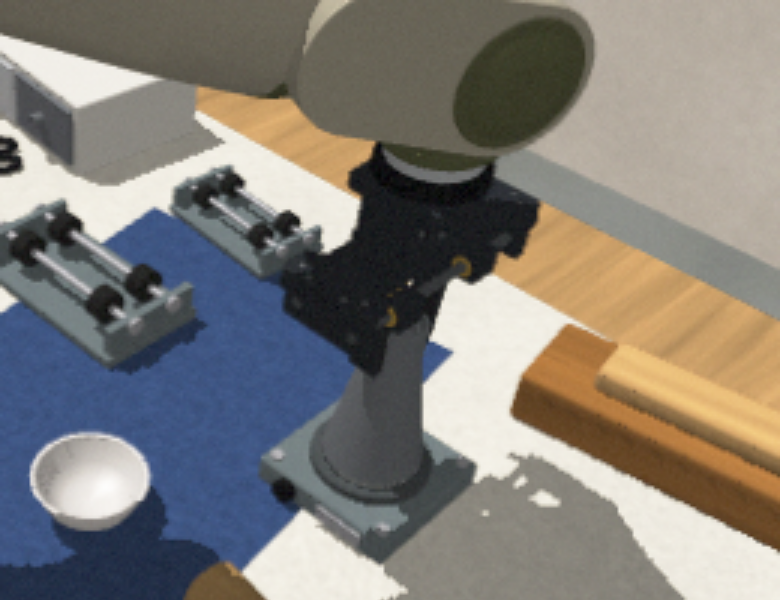

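Call:
carry_out:
  commands:
    - {"hand": 0.5,"slide": [0,-0.4,0],"rot": [0,0,0]}
    - {"hand": 0.4,"slide": [0,-0.4,-0.5],"rot": [0,0,0]}
    - {"hand": 0.2,"slide": [0,-0.4,-0.5],"rot": [0,0,0]}
    - {"hand": 0,"slide": [0,-0.4,-0.5],"rot": [0,0,0]}
    - {"hand": 0,"slide": [0,-0.4,-0.5],"rot": [0,0,0]}
    - {"hand": 0,"slide": [0,-0.4,-0.5],"rot": [0,0,0]}

```text
time_s: 10.32
ee_pos: [652.9, -145.9, 134.0]
tcp_rot: [3.139, -0.007, 1.572]
wrist_force: [0.6, -0.0, 0.2]
width: 0.857
```

```bash
python3 - <<'E'
from h import *
print(get_state()["width"],get_state()["wrist_force"])
cv2.imwrite("pics/w6.png",snapshot("wrist"))
go(653.9,-144.8,290,1.57)
E
```

```text
0.8569424425652025 [ 0.59652754 -0.03099501  0.23553552]
from [ 652.9 -145.9  134.1] [ 3.138 -0.007  1.572] t 10.3667
slide [2.2, 1.5, -155.9] rot [0.0032, -0.0069, 0.0024]
```

View pics/w6.png

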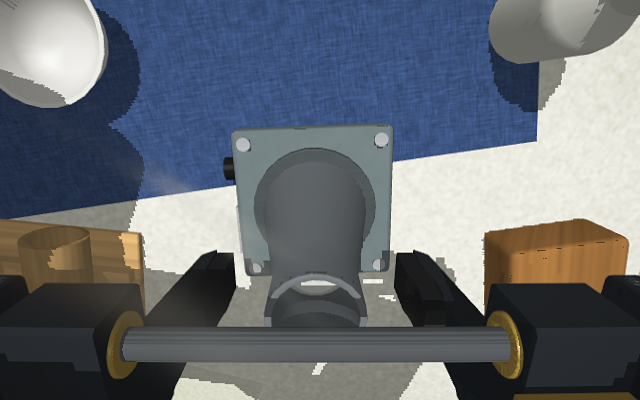

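Call:
carry_out:
  commands:
    - {"hand": 0,"slide": [0,0,-8],"rot": [0,0,0]}
    - {"hand": 0,"slide": [0,0,-25],"rot": [0,0,0]}
    - {"hand": 0,"slide": [0.3,0,-55],"rot": [0,0,0]}
    - {"hand": 0,"slide": [0.6,0,-90],"rot": [0,0,0]}
    - {"hand": 0,"slide": [0.9,0,-125],"rot": [0.003,-0.007,0]}
    - {"hand": 0,"slide": [1,0,-145],"rot": [0.003,-0.007,0]}
    - {"hand": 0,"slide": [1,0,-156],"rot": [0.003,-0.007,0]}
    - {"hand": 0,"slide": [1,0,-156],"rot": [0.003,-0.007,0]}

```text
time_s: 11.03
ee_pos: [652.9, -146.1, 293.7]
tcp_rot: [3.136, 0.002, 1.572]
wrist_force: [0.8, 0.6, -0.5]
width: 1.002
```

Call:
carry_out:
  commands:
    - {"hand": 0,"slide": [-40,0,0],"rot": [0,0,0]}
    - {"hand": 0,"slide": [-40,0,0],"rot": [0,0,0]}
    - {"hand": 0,"slide": [-40,0,0],"rot": [0,0,0]}
    - {"hand": 0,"slide": [-40,0,0],"rot": [0,0,0]}

```text
time_s: 11.37
ee_pos: [652.8, -185.9, 293.0]
tcp_rot: [3.137, 0.001, 1.572]
wrist_force: [0.1, 0.1, -0.2]
width: 0.999
```

```bash
python3 - <<'E'
from h import *
def show(n,fn,crop):
    im=snapshot(n); x0,y0,x1,y1=crop; f=4
    c=cv2.resize(im[y0:y1,x0:x1],None,fx=f,fy=f,interpolation=cv2.INTER_CUBIC)
    o=c.copy()
    for z0,col in((37,(0,255,0)),):
        for rr,h in((38,0),(20,98),(20,130),(17,130)):
            for u,v in proj(n,ringpts([653,-149.2],rr,z0+h,72)): cv2.circle(c,(int((u-x0+.5)*f),int((v-y0+.5)*f)),1,col,-1)
    cv2.imwrite(fn,np.hstack([o,c]))
print(pose()[0])
show("wrist","pics/w7.png",(265,60,365,200))
show("side","pics/s5.png",(375,190,470,295))
show("top","pics/t5.png",(370,130,440,200))
go(440,-240,250,1.57)
E
```

```text
[ 652.79169566 -185.89367473  292.95138875]
from [ 653.  -185.2  293.6] [3.137e+00 2.000e-03 1.573e+00] t 11.5167
slide [-54.1, -213.4, 42.7] rot [0.005, 0.0019, 0.0034]
```

View pics/w7.png

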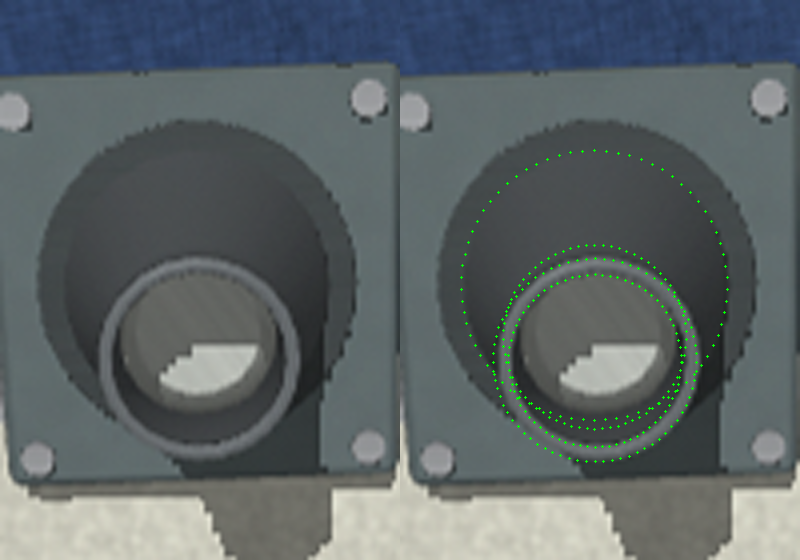

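View pics/s5.png

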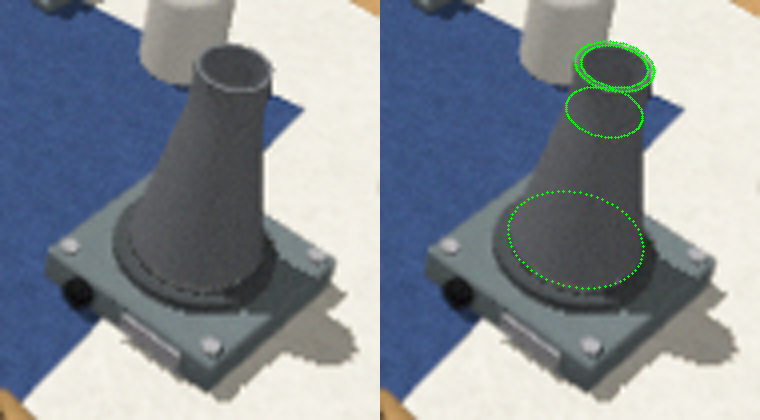

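Call:
carry_out:
  commands:
    - {"hand": 0,"slide": [-8,-30,0],"rot": [0,0,0]}
    - {"hand": 0,"slide": [-18,-70,0],"rot": [0,0,0]}
    - {"hand": 0,"slide": [-28,-110,5],"rot": [0,0,0]}
    - {"hand": 0.32,"slide": [-38,-150,25],"rot": [0,0,0]}
    - {"hand": 0.32,"slide": [-48,-185,45],"rot": [0,0,0]}
    - {"hand": 0.32,"slide": [-54,-207,58],"rot": [0.004,0,0]}
    - {"hand": 0.32,"slide": [-54,-213,63],"rot": [0.004,0,0]}
    - {"hand": 0.32,"slide": [-54,-213,63],"rot": [0.004,0,0]}

```text
time_s: 12.18
ee_pos: [439.4, -239.5, 229.2]
tcp_rot: [3.142, 0.001, 1.572]
wrist_force: [0.6, -0.2, 0.8]
width: 0.683
```

Call:
carry_out:
  commands:
    - {"hand": 0.32,"slide": [0,0,0],"rot": [0,0,0]}
    - {"hand": 0.32,"slide": [0,0,0],"rot": [0,0,0]}
    - {"hand": 0.32,"slide": [0,0,0],"rot": [0,0,0]}

```text
time_s: 12.43
ee_pos: [440.5, -239.2, 229.7]
tcp_rot: [3.141, 0.002, 1.573]
wrist_force: [-0.5, -0.7, -0.2]
width: 0.677
```

```bash
cat >> h.py <<'E'
def tubemodel(name,z,r=22,L=150):
    def mod(x): # x,y,angle of axis (from world y), 
        a=x[2]; u=np.array([-np.sin(a),np.cos(a),0]); w=np.array([np.cos(a),np.sin(a),0]); c=np.array([x[0],x[1],z])
        t=np.linspace(0,2*np.pi,40)[:,None]
        ring=r*(np.cos(t)*w+np.sin(t)*np.array([0,0,1]))
        return hullmask(name,np.r_[c+u*L/2+ring,c-u*L/2+ring])
    return mod
E
python3 - <<'E'
from h import *
print(pose()[0],get_state()["tcp_rot"])
im=snapshot("wrist"); cv2.imwrite("pics/w8.png",im)
for d in silhouettes("long_tube","wrist"):
    m=d["pixels"]; ys,xs=np.nonzero(m); print(d["confidence"],xs.min(),xs.max(),ys.min(),ys.max())
    print(fit("wrist",m,tubemodel("wrist",46),[450,-245,0.],[10,10,.1]))
for n in ("top","side"):
    snapshot(n)
    for d in silhouettes("long_tube",n): print(n,d["confidence"],fit(n,d["pixels"],tubemodel(n,46),[450,-245,0.],[10,10,.1]))
print(pose()[0],get_state()["tcp_rot"])
E
```

```text
[ 440.54469522 -239.21666985  229.69523303] [3.14051987e+00 1.50226542e-03 1.57348214e+00]
0.67 300 362 98 258
(array([ 4.54665874e+02, -2.40651054e+02, -9.80825594e-02]), np.float64(0.975106587814606))
top 0.65 (array([ 4.60613426e+02, -2.35636574e+02, -5.86805556e-02]), np.float64(0.2054455445544554))
top 0.15 (array([ 450., -245.,    0.]), np.float64(0.0))
side 0.89 (array([ 4.55141626e+02, -2.39492928e+02, -6.96671623e-02]), np.float64(0.9490538573508006))
[ 439.64622219 -239.40271377  229.18339325] [3.14149859e+00 8.82807203e-04 1.57254504e+00]
```

View pics/w8.png

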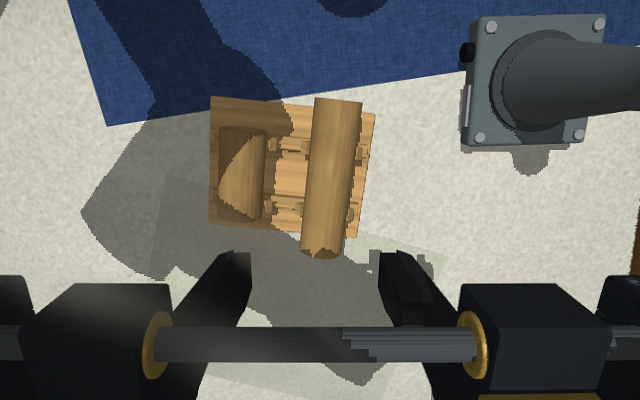

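```bash
python3 - <<'E'
from h import *
print(onz("wrist",[[333,145],[328,208],[331,176.5]],30), proj("wrist",[454.7,-240.6,46]))
im=cv2.imread("pics/w8.png"); cv2.imwrite("pics/w8c.png",cv2.resize(im[85:270,195:390],None,fx=4,fy=4)[:600*2][:, :800][:600])
go(454.7,-240.5,150,1.478)
E
```

```text
[[ 458.5874415  -209.62921088   30.        ]
 [ 454.49616257 -275.62499951   30.        ]
 [ 457.10754764 -241.69811608   30.        ]] [[329.2987994 179.2096083]]
from [ 439.6 -239.4  229.2] [3.141e+00 1.000e-03 1.573e+00] t 12.7333
slide [-1.1, 15.0, 79.2] rot [0.0001, 0.0009, 0.0945]
```

View pics/w8c.png

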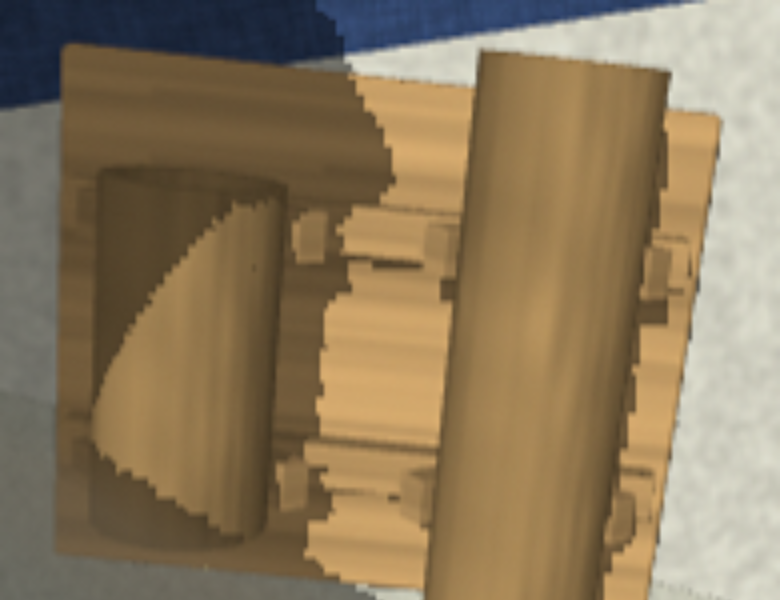

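Call:
carry_out:
  commands:
    - {"hand": 0.32,"slide": [-1,5,10],"rot": [0,0,0.04]}
    - {"hand": 0.32,"slide": [-1,12,35],"rot": [0,0,0.08]}
    - {"hand": 0.32,"slide": [-1,15,65],"rot": [0,0,0.095]}
    - {"hand": 0.32,"slide": [-1,15,95],"rot": [0,0,0.095]}
    - {"hand": 0.32,"slide": [-1,15,115],"rot": [0,0,0.095]}
    - {"hand": 0.32,"slide": [-1,15,119],"rot": [0,0,0.095]}
    - {"hand": 0.32,"slide": [-1,15,119],"rot": [0,0,0.095]}

```text
time_s: 13.32
ee_pos: [454.4, -240.3, 109.6]
tcp_rot: [-3.14, -0.0, 1.478]
wrist_force: [-0.7, -0.2, 0.3]
width: 0.683
```

```bash
python3 - <<'E'
from h import *
print(pose()[0],get_state()["tcp_rot"])
im=snapshot("wrist"); cv2.imwrite("pics/w9.png",im)
print(pose()[0],get_state()["tcp_rot"])
for d in silhouettes("long_tube","wrist")[:2]:
    m=d["pixels"]; ys,xs=np.nonzero(m); print(d["confidence"],xs.min(),xs.max(),ys.min(),ys.max())
    mm=m.copy(); mm[240:]=0
    def mod(x):
        q=tubemodel("wrist",46)(x); q[240:]=0; return q
    print(fit("wrist",mm,mod,[454,-241,-.09],[5,5,.05]))
go(454.7,-241,30,1.478)
E
```

```text
[ 454.43768567 -240.25954571  109.58495857] [-3.14018592e+00 -3.17962941e-04  1.47753263e+00]
[ 454.97949385 -240.71304777  110.86940458] [3.14097074e+00 1.12612378e-03 1.47751952e+00]
0.7 278 353 100 326
(array([ 4.56098909e+02, -2.41739507e+02, -9.93169423e-02]), np.float64(0.9840985887497515))
from [ 455.3 -241.   111.5] [3.140e+00 2.000e-03 1.478e+00] t 13.4167
slide [0.1, -0.7, 81.5] rot [0.0019, 0.0021, -0.0005]
```

View pics/w9.png

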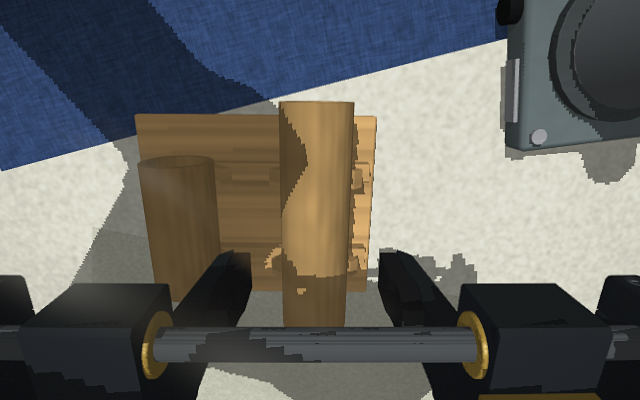

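Call:
carry_out:
  commands:
    - {"hand": 0.32,"slide": [-0.4,0.4,12],"rot": [0,0,0.004]}
    - {"hand": 0.32,"slide": [-0.4,0.4,30],"rot": [0,0,0.004]}
    - {"hand": 0.32,"slide": [-0.4,0.4,48],"rot": [0,0,0.004]}
    - {"hand": 0.32,"slide": [-0.4,0.4,64],"rot": [0,0,0.004]}
    - {"hand": 0.32,"slide": [-0.4,0.4,75],"rot": [0,0,0.004]}
    - {"hand": 0.32,"slide": [-0.4,0.4,80],"rot": [0,0,0.004]}
    - {"hand": 0.32,"slide": [-0.4,0.4,81.5],"rot": [0,0,0.004]}
    - {"hand": 0.32,"slide": [-0.4,0.4,81.5],"rot": [0,0,0.004]}

```text
time_s: 14.08
ee_pos: [456.1, -241.9, 30.7]
tcp_rot: [3.139, 0.003, 1.474]
wrist_force: [-0.1, -0.8, 0.0]
width: 0.684
```

Call:
carry_out:
  commands:
    - {"hand": 0.45,"slide": [0,0,0],"rot": [0,0,0]}
    - {"hand": 0.7,"slide": [0,0,0],"rot": [0,0,0]}
    - {"hand": 0.7,"slide": [0,0,0],"rot": [0,0,0]}
    - {"hand": 0.7,"slide": [0,0,0],"rot": [0,0,0]}
    - {"hand": 0.7,"slide": [0,0,0],"rot": [0,0,0]}
    - {"hand": 0.7,"slide": [0,0,0],"rot": [0,0,0]}
  force: 15

```text
time_s: 14.58
ee_pos: [454.4, -241.9, 31.2]
tcp_rot: [-3.14, 0.002, 1.475]
wrist_force: [-12.8, -0.7, 9.0]
width: 0.489
```

```bash
python3 - <<'E'
from h import *
s=get_state(); print(s["width"]*88,s["wrist_force"],s["tcp_rot"])
im=snapshot("wrist"); cv2.imwrite("pics/w10.png",im)
for n in ("top","side"):
    im=snapshot(n); cv2.imwrite(f"pics/{n}2.png",im)
    for d in silhouettes("tube_winder",n): print(n,d["confidence"],d["pixels"].sum(), np.argwhere(d["pixels"]).mean(0))
go(456,-241,200,1.478)
E
```

```text
43.07254904944457 [-12.82755132  -0.67518036   8.97147367] [-3.14002544e+00  2.30513274e-03  1.47460584e+00]
top 0.93 1047 [113.25596944 312.37726839]
top 0.68 2200 [169.33181818 301.22909091]
top 0.56 426 [154.41314554 219.61737089]
top 0.5 346 [114.61849711 363.64450867]
side 0.56 2155 [245.12575406 191.92018561]
from [ 454.4 -241.8   31.2] [-3.140e+00  2.000e-03  1.475e+00] t 14.8333
slide [0.6, 1.2, -168.8] rot [-0.0015, 0.0023, -0.0034]
```

Call:
carry_out:
  commands:
    - {"hand": 0.7,"slide": [0,0,-6],"rot": [0,0,0]}
    - {"hand": 0.7,"slide": [0,0,-20],"rot": [0,0,0]}
    - {"hand": 0.7,"slide": [0,0,-40],"rot": [0,0,0]}
    - {"hand": 0.7,"slide": [0,0,-65],"rot": [0,0,0]}
    - {"hand": 0.7,"slide": [0,0,-95],"rot": [0,0,0]}
    - {"hand": 0.7,"slide": [0,0,-120],"rot": [0,0,0]}
    - {"hand": 0.7,"slide": [0,0,-145],"rot": [0,0,0]}
    - {"hand": 0.7,"slide": [0,0,-160],"rot": [0,0,0]}

```text
time_s: 15.5
ee_pos: [455.2, -241.8, 194.5]
tcp_rot: [3.14, 0.005, 1.475]
wrist_force: [0.6, 0.0, -1.3]
width: 0.493
```

```bash
python3 - <<'E'
from h import *
s=get_state(); print(s["width"]*88,s["wrist_force"],s["tcp_rot"])
im=snapshot("wrist"); cv2.imwrite("pics/w11.png",im)
im=cv2.imread("pics/top0.png"); cv2.imwrite("pics/t0c.png",cv2.resize(im[80:200,250:400],None,fx=5,fy=5))
E
```

```text
43.39659583083665 [ 0.56266523  0.00996976 -1.25287546] [3.13960116 0.00464239 1.4747216 ]
```

View pics/w11.png

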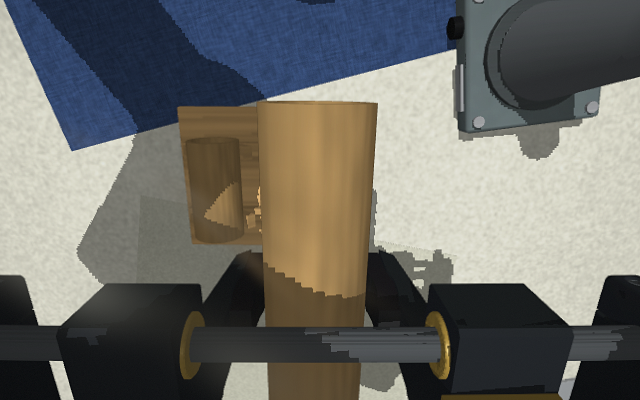

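View pics/t0c.png

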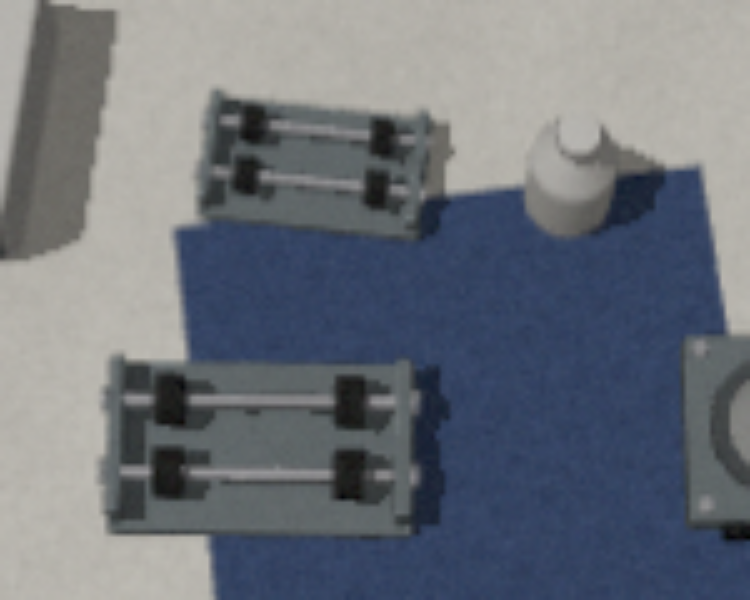

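```bash
python3 - <<'E'
from h import *
go(500,110,270,1.5708)
E
```

```text
from [ 455.9 -242.3  196.4] [3.137 0.007 1.475] t 15.55
slide [354.4, 10.5, -75.9] rot [0.0044, 0.0068, -0.096]
```

Call:
carry_out:
  commands:
    - {"hand": 0.7,"slide": [10,0,-15],"rot": [0,0,0]}
    - {"hand": 0.7,"slide": [35,1,-35],"rot": [0.004,0.006,0]}
    - {"hand": 0.7,"slide": [70,2,-55],"rot": [0.004,0.006,-0.02]}
    - {"hand": 0.7,"slide": [108,3,-70],"rot": [0.004,0.006,-0.04]}
    - {"hand": 0.7,"slide": [146,4,-76],"rot": [0.004,0.006,-0.06]}
    - {"hand": 0.7,"slide": [184,5,-76],"rot": [0.004,0.006,-0.08]}
    - {"hand": 0.7,"slide": [222,6,-76],"rot": [0.004,0.006,-0.096]}
    - {"hand": 0.7,"slide": [255,7,-76],"rot": [0.004,0.006,-0.096]}

```text
time_s: 16.22
ee_pos: [486.7, 13.7, 270.6]
tcp_rot: [3.141, 0.001, 1.572]
wrist_force: [0.4, -0.8, -0.7]
width: 0.494
```

Call:
carry_out:
  commands:
    - {"hand": 0.7,"slide": [30,1,0],"rot": [0,0,0]}
    - {"hand": 0.7,"slide": [60,2,0],"rot": [0,0,0]}
    - {"hand": 0.7,"slide": [85,3,0],"rot": [0,0,0]}
    - {"hand": 0.7,"slide": [98,3,0],"rot": [0,0,0]}
    - {"hand": 0.7,"slide": [100,3,0],"rot": [0,0,0]}
    - {"hand": 0.7,"slide": [100,3,0],"rot": [0,0,0]}
    - {"hand": 0.7,"slide": [100,3,0],"rot": [0,0,0]}
    - {"hand": 0.7,"slide": [100,3,0],"rot": [0,0,0]}

```text
time_s: 16.88
ee_pos: [489.6, 112.7, 270.4]
tcp_rot: [3.141, 0.001, 1.571]
wrist_force: [-0.3, -0.6, -1.8]
width: 0.491
```

```bash
python3 - <<'E'
from h import *
import json
s=get_state(); print(s["width"]*88,s["ee_pos"],s["tcp_rot"])
im=snapshot("wrist"); cv2.imwrite("pics/w12.png",im)
json.dump([s["ee_pos"].tolist(),s["tcp_rot"].tolist()],open("w12.json","w"))
for d in silhouettes("tube_winder","wrist"):
    print(d["confidence"],d["pixels"].sum(),np.argwhere(d["pixels"]).mean(0)); 
s=get_state(); print(s["ee_pos"],s["tcp_rot"])
E
```

```text
43.210972082431624 [489.63510916 112.73360495 270.39585867] [3.14120850e+00 6.79524542e-04 1.57089831e+00]
0.92 9109 [134.64793062 594.94653639]
0.83 17938 [102.93550006 443.45244732]
0.61 11804 [55.34683158 95.12063707]
[489.65556325 112.85935864 270.48899852] [3.14106674e+00 5.96820098e-04 1.57090777e+00]
```

View pics/w12.png

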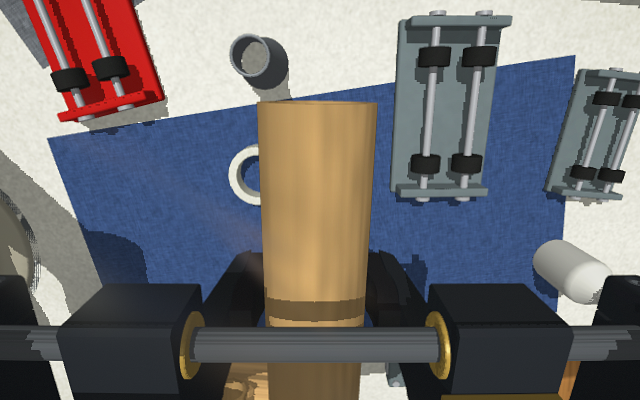

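```bash
cat > wf.py <<'E'
from h import *
import json,sys
def wheelfit(imf,js,x0,roi,draw):
    im=cv2.imread(imf); p,r=json.load(open(js))
    global camT
    c=get_calibration("wrist"); T=np.eye(4);T[:3,:3]=R.from_euler('xyz',r).as_matrix();T[:3,3]=p; TT=T@c["T_tool_cam"]
    import h; h.camT=lambda n:(c,TT)
    m=(im.max(2)<45); q=np.zeros_like(m); a,b,cc,d=roi; q[b:d,a:cc]=m[b:d,a:cc]
    q=cv2.morphologyEx(q.astype(np.uint8),cv2.MORPH_OPEN,np.ones((3,3)))>0
    def mod(x,rad=16):
        a=x[2]; u=np.array([-np.sin(a),np.cos(a),0]); w=np.array([np.cos(a),np.sin(a),0]); t=np.linspace(0,2*np.pi,40)[:,None]
        M=np.zeros((400,640),bool)
        for sx in(-23,23):
            for sy in(-55,55):
                ce=np.array([x[0],x[1],34])+sx*w+sy*u
                ring=rad*(np.cos(t)*w+np.sin(t)*[0,0,1])
                M|=hullmask("wrist",np.r_[ce+9*u+ring,ce-9*u+ring])
        return M
    res=fit("wrist",q,mod,x0,[6,6,.05]); print(res)
    o=im.copy(); e=cv2.morphologyEx(mod(res[0]).astype(np.uint8),cv2.MORPH_GRADIENT,np.ones((2,2)))>0; o[e]=(0,255,0)
    cv2.imwrite(draw,cv2.resize(np.hstack([o[b:d,a:cc]]),None,fx=3,fy=3,interpolation=cv2.INTER_NEAREST)); return res
if __name__=="__main__":
    wheelfit("pics/w12.png","w12.json",[636,172,0.],(390,0,510,205),"pics/wf.png")
E
python3 wf.py
```

```text
(array([6.36263603e+02, 1.72388486e+02, 1.23434288e-02]), np.float64(0.8359233827249729))
```

View pics/wf.png

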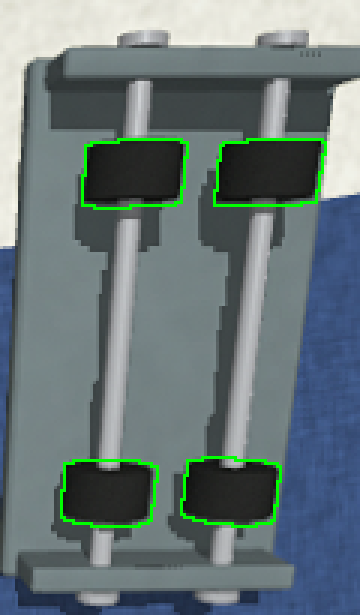

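```bash
python3 - <<'E'
import h
from h import *
import json
m=max(silhouettes("long_tube","wrist"),key=lambda d:d["pixels"].sum())["pixels"]; print(m.sum())
c=get_calibration("wrist"); h.camT=lambda n:(c,c["T_tool_cam"])
m=m.copy(); m[250:]=0
for zz in(-14.8,-10,-19):
    def mod(x):
        a=x[2]; u=np.array([np.cos(a),np.sin(a),0]); w=np.array([-np.sin(a),np.cos(a),0]); t=np.linspace(0,2*np.pi,40)[:,None]
        ring=22*(np.cos(t)*w+np.sin(t)*[0,0,1]); ce=np.array([x[0],x[1],zz])
        q=hullmask("wrist",np.r_[ce+75*u+ring,ce+ring]); q[250:]=0; return q
    print(zz,fit("wrist",m,mod,[0,0,0.],[4,4,.05]))
E
```

```text
Traceback (most recent call last):
ValueError: max() iterable argument is empty
```

```bash
cat > tf.py <<'E'
import h,sys
from h import *
im=cv2.imread(sys.argv[1]).astype(int)
m=((im[:,:,2]-im[:,:,0])>25); m[:,:245]=0; m[:,390:]=0; m[:95]=0; m[250:]=0
n,l,s,_=cv2.connectedComponentsWithStats(m.astype(np.uint8)); m=l==(1+s[1:,4].argmax()); print(s[1+s[1:,4].argmax()])
c=get_calibration("wrist"); h.camT=lambda n:(c,c["T_tool_cam"])
for zz in(-14.8,-19):
    def mod(x):
        a=x[2]; u=np.array([np.cos(a),np.sin(a),0]); w=np.array([-np.sin(a),np.cos(a),0]); t=np.linspace(0,2*np.pi,40)[:,None]
        ring=22*(np.cos(t)*w+np.sin(t)*[0,0,1]); ce=np.array([x[0],x[1],zz]); dz=np.array([0,0,x[3]*75])
        q=hullmask("wrist",np.r_[ce+75*u+ring+dz,ce+ring]); q[250:]=0; return q
    print(zz,fit("wrist",m,mod,[0,0,0.,0],[4,4,.05,.05]))
E
python3 tf.py pics/w12.png; python3 tf.py pics/w11.png
python3 - <<'E'
from h import *
go(636.3,172.4,150,1.5708+.012)
E
```

```text
[  256   100   122   150 16854]
-14.8 (array([1.51134729e+00, 2.92010446e-01, 1.29291530e-02, 8.67342950e-04]), np.float64(0.9898966165413534))
-19 (array([1.4647923 , 0.94510189, 0.00413584, 0.05325681]), np.float64(0.9774837511606314))
[  245   100   133   150 18940]
-14.8 (array([ 1.84815213, -2.78741966,  0.02458731, -0.12464743]), np.float64(0.9392195836384559))
-19 (array([ 1.55387373e+00, -2.12089185e+00,  2.52410352e-02, -9.84556934e-04]), np.float64(0.9272612603142902))
from [489.7 113.  270.5] [3.141e+00 1.000e-03 1.571e+00] t 17.0333
slide [59.5, 146.6, 120.6] rot [0.0006, 0.0006, -0.0118]
```

Call:
carry_out:
  commands:
    - {"hand": 0.7,"slide": [8,20,5],"rot": [0,0,-0.005]}
    - {"hand": 0.7,"slide": [21,50,20],"rot": [0,0,-0.01]}
    - {"hand": 0.7,"slide": [33,82,40],"rot": [0,0,-0.015]}
    - {"hand": 0.7,"slide": [45,112,65],"rot": [0,0,-0.02]}
    - {"hand": 0.7,"slide": [54,134,90],"rot": [0,0,-0.023]}
    - {"hand": 0.7,"slide": [58,144,110],"rot": [0,0,-0.023]}
    - {"hand": 0.7,"slide": [58,146,120],"rot": [0,0,-0.023]}
    - {"hand": 0.7,"slide": [58,146,120],"rot": [0,0,-0.023]}

```text
time_s: 17.7
ee_pos: [634.9, 170.4, 147.7]
tcp_rot: [-3.137, 0.001, 1.594]
wrist_force: [-0.8, -0.3, -2.1]
width: 0.493
```

```bash
python3 - <<'E'
from h import *
s=get_state(); print(s["width"]*88,s["ee_pos"],s["tcp_rot"])
im=snapshot("wrist"); cv2.imwrite("pics/w13.png",im)
go(635.8,170.9,60,1.594)
E
```

```text
43.41960081939029 [634.87468015 170.36146631 147.74260235] [-3.13729038e+00  9.96728279e-04  1.59362256e+00]
from [635.2 170.4 150.1] [-3.140e+00  1.000e-03  1.594e+00] t 17.75
slide [0.6, 0.7, 90.1] rot [-0.0011, 0.0008, -0.0004]
```

View pics/w13.png

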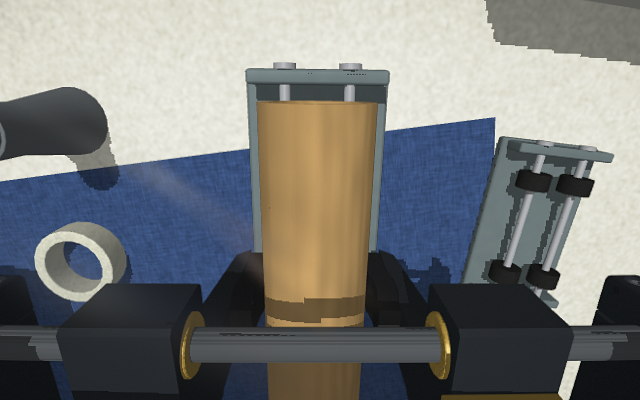

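Call:
carry_out:
  commands:
    - {"hand": 0.7,"slide": [0.3,0.3,8],"rot": [0,0,0]}
    - {"hand": 0.7,"slide": [0.5,0.6,24],"rot": [0,0,0]}
    - {"hand": 0.7,"slide": [0.5,0.7,42],"rot": [0,0,0]}
    - {"hand": 0.7,"slide": [0.5,0.7,58],"rot": [0,0,0]}
    - {"hand": 0.7,"slide": [0.5,0.7,72],"rot": [0,0,0]}
    - {"hand": 0.7,"slide": [0.5,0.7,82],"rot": [0,0,0]}
    - {"hand": 0.7,"slide": [0.5,0.7,87],"rot": [0,0,0]}
    - {"hand": 0.7,"slide": [0.5,0.7,88],"rot": [0,0,0]}

```text
time_s: 18.42
ee_pos: [635.6, 170.6, 62.2]
tcp_rot: [-3.14, 0.001, 1.593]
wrist_force: [0.3, 0.3, -1.6]
width: 0.494
```

```bash
python3 - <<'E'
from h import *
s=get_state(); print(s["width"]*88,s["wrist_force"],s["torque"],s["tcp_rot"])
im=snapshot("wrist"); cv2.imwrite("pics/w14.png",im)
go(635.8,170.9,50,1.594)
E
```

```text
43.471273840769236 [ 0.2616155   0.28040214 -1.58940403] [-0.06491086  0.07404732  0.04227551] [-3.14043403e+00  8.11857101e-04  1.59341248e+00]
from [635.9 170.7  62.7] [-3.141e+00  1.000e-03  1.593e+00] t 18.4667
slide [0.2, -0.1, 12.7] rot [-0.0005, 0.0008, -0.0005]
```

View pics/w14.png

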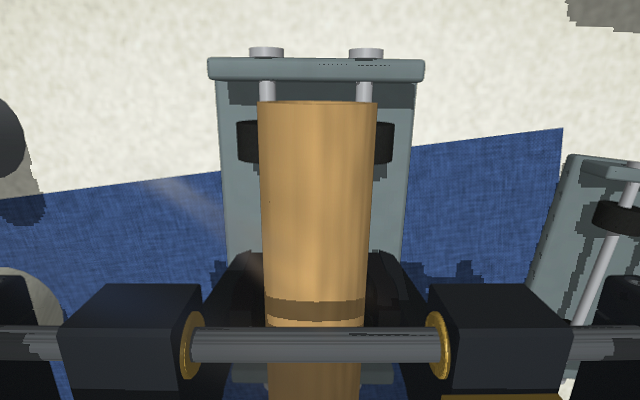

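Call:
carry_out:
  commands:
    - {"hand": 0.7,"slide": [0.2,-0.4,3],"rot": [0,0,0]}
    - {"hand": 0.7,"slide": [0.2,-0.4,6],"rot": [0,0,0]}
    - {"hand": 0.7,"slide": [0.2,-0.4,9],"rot": [0,0,0]}
    - {"hand": 0.7,"slide": [0.2,-0.4,11],"rot": [0,0,0]}
    - {"hand": 0.7,"slide": [0.2,-0.4,12],"rot": [0,0,0]}
    - {"hand": 0.7,"slide": [0.2,-0.4,12],"rot": [0,0,0]}

```text
time_s: 18.97
ee_pos: [635.4, 170.9, 50.4]
tcp_rot: [-3.141, 0.001, 1.593]
wrist_force: [-0.8, -0.6, -1.3]
width: 0.495
```

```bash
python3 - <<'E'
from h import *
s=get_state(); print(s["width"]*88,s["wrist_force"],s["torque"],s["tcp_rot"])
go(635.8,170.9,50,1.594)
E
```

```text
43.51732268018624 [-0.79120654 -0.63153762 -1.27098061] [-0.04381348  0.08550042 -0.01875906] [-3.14071282e+00  7.94719000e-04  1.59344984e+00]
from [635.4 170.9  50.4] [-3.141e+00  1.000e-03  1.593e+00] t 18.9667
slide [0.0, 0.4, 0.4] rot [-0.0009, 0.0008, -0.0006]
```

Not touching yet; go on in half-millimetre rows.

Call:
carry_out:
  commands:
    - {"hand": 0.7,"slide": [0,0,0.5],"rot": [0,0,0]}
    - {"hand": 0.7,"slide": [0,0,1.0],"rot": [0,0,0]}
    - {"hand": 0.7,"slide": [0,0,1.4],"rot": [0,0,0]}
    - {"hand": 0.7,"slide": [0,0,1.4],"rot": [0,0,0]}

```text
time_s: 19.3
ee_pos: [635.3, 170.9, 49.6]
tcp_rot: [-3.14, 0.001, 1.594]
wrist_force: [-4.7, -1.2, 3.8]
width: 0.49
```

Call:
carry_out:
  commands:
    - {"hand": 0.7,"slide": [0,0,-1.5],"rot": [0,0,0]}
    - {"hand": 0.7,"slide": [0,-0.7,-1.5],"rot": [0,0,0]}
    - {"hand": 0.7,"slide": [0,-0.9,-1],"rot": [0,0,0]}
    - {"hand": 0.7,"slide": [0,-0.9,-0.3],"rot": [0,0,0]}
    - {"hand": 0.7,"slide": [0,-0.9,0.2],"rot": [0,0,0]}
    - {"hand": 0.7,"slide": [0,-0.9,0.5],"rot": [0,0,0]}
    - {"hand": 0.7,"slide": [0,-0.9,0.5],"rot": [0,0,0]}

```text
time_s: 19.88
ee_pos: [635.0, 170.9, 49.6]
tcp_rot: [3.141, 0.001, 1.594]
wrist_force: [2.6, -0.2, 2.8]
width: 0.492
```

```bash
python3 - <<'E'
from h import *
s=get_state(); print(s["width"]*88,s["wrist_force"],s["torque"],s["tcp_rot"])
go(635.8,170.9,50,1.594)
E
```

```text
43.30425352093382 [ 2.57155685 -0.20719605  2.80447095] [ 0.00044205 -0.36533144  0.01714505] [3.14075512e+00 7.30758079e-04 1.59352608e+00]
from [635.  170.9  49.6] [3.141e+00 1.000e-03 1.594e+00] t 19.8833
slide [-0.0, 0.8, -0.4] rot [0.0008, 0.0007, -0.0005]
```

Call:
carry_out:
  commands:
    - {"hand": 0.7,"slide": [0,0,-1.0],"rot": [0,0,0]}
    - {"hand": 0.7,"slide": [0,0.4,-1.0],"rot": [0,0,0]}
    - {"hand": 0.7,"slide": [0,0.4,-0.3],"rot": [0,0,0]}
    - {"hand": 0.7,"slide": [0,0.4,0.2],"rot": [0,0,0]}
    - {"hand": 0.7,"slide": [0,0.4,0.5],"rot": [0,0,0]}
    - {"hand": 0.7,"slide": [0,0.4,0.5],"rot": [0,0,0]}

```text
time_s: 20.38
ee_pos: [635.2, 170.9, 49.5]
tcp_rot: [3.141, 0.001, 1.594]
wrist_force: [-2.7, -0.5, 4.7]
width: 0.495
```

```bash
python3 - <<'E'
from h import *
s=get_state(); print(s["width"]*88,s["wrist_force"],s["torque"],s["tcp_rot"])
for n,b in(("wrist",(200,30,450,250)),("side",(280,150,380,230))):
    im=snapshot(n); cv2.imwrite(f"pics/{n}15.png",cv2.resize(im[b[1]:b[3],b[0]:b[2]],None,fx=3 if n=="wrist" else 6,fy=3 if n=="wrist" else 6)[:600,:800])
E
```

```text
43.59009439331083 [-2.73820068 -0.53502205  4.65238875] [-0.16979706  0.51550918 -0.07130025] [3.14127873e+00 8.32604399e-04 1.59354785e+00]
```

View pics/wrist15.png

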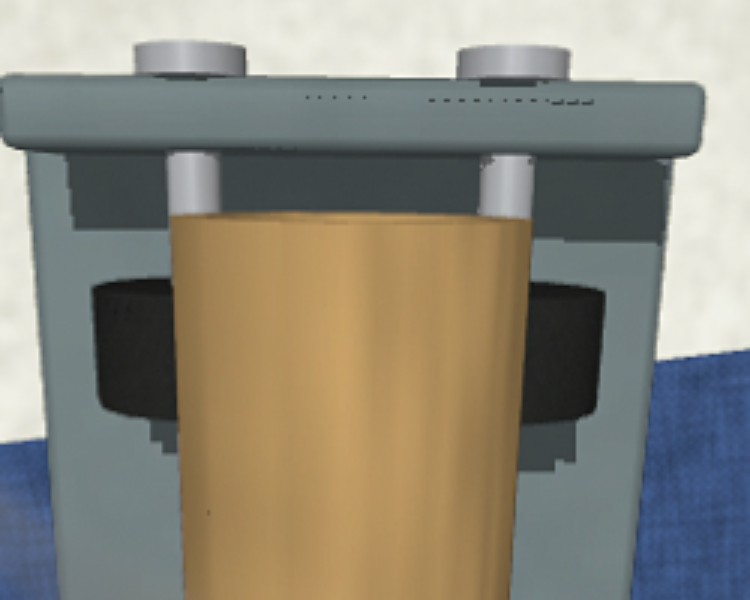

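View pics/side15.png

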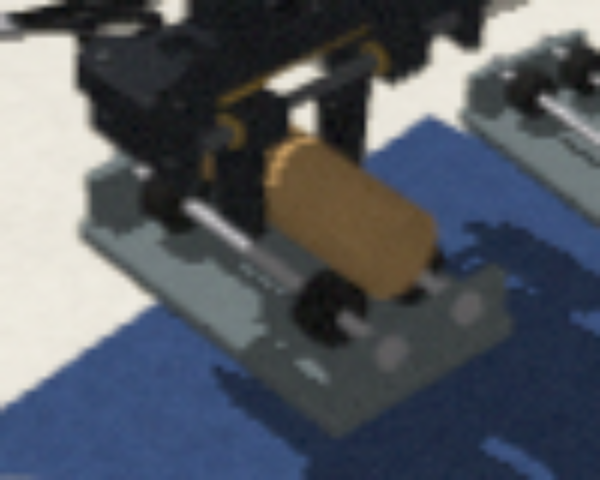

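Call:
carry_out:
  commands:
    - {"hand": 0.7,"slide": [0,-0.2,-0.3],"rot": [0,0,0]}
    - {"hand": 0.7,"slide": [0,-0.2,-0.3],"rot": [0,0,0]}
    - {"hand": 0.7,"slide": [0,-0.2,-0.3],"rot": [0,0,0]}
  force: 5

```text
time_s: 20.73
ee_pos: [635.1, 170.9, 49.7]
tcp_rot: [3.141, 0.001, 1.594]
wrist_force: [1.4, 0.4, 0.6]
width: 0.498
```

```bash
python3 - <<'E'
from h import *
s=get_state(); print(s["width"]*88,s["wrist_force"],s["torque"],s["ee_pos"])
E
```

```text
43.81430000256795 [1.40802412 0.43133918 0.56697149] [-0.04650598 -0.07251958 -0.08439516] [635.05182526 170.91553546  49.68764905]
```

Nearly load-free; open slowly, only to about 62 mm.

Call:
carry_out:
  commands:
    - {"hand": 0.48,"slide": [0,0,0],"rot": [0,0,0]}
    - {"hand": 0.45,"slide": [0,0,0],"rot": [0,0,0]}
    - {"hand": 0.4,"slide": [0,0,0],"rot": [0,0,0]}
    - {"hand": 0.35,"slide": [0,0,0],"rot": [0,0,0]}
    - {"hand": 0.3,"slide": [0,0,0],"rot": [0,0,0]}
    - {"hand": 0.3,"slide": [0,0,0],"rot": [0,0,0]}

```text
time_s: 21.23
ee_pos: [635.0, 170.9, 49.6]
tcp_rot: [3.141, 0.001, 1.593]
wrist_force: [-0.6, 0.1, 0.9]
width: 0.697
```

```bash
python3 - <<'E'
from h import *
s=get_state(); print(s["width"]*88,s["wrist_force"],s["ee_pos"],s["tcp_rot"])
cv2.imwrite("pics/w16.png",snapshot("wrist"))
E
```

```text
61.36150822274036 [-0.55392543  0.06767432  0.92679553] [635.03633885 170.90001646  49.63376753] [3.14122953e+00 8.03255246e-04 1.59347136e+00]
```

View pics/w16.png

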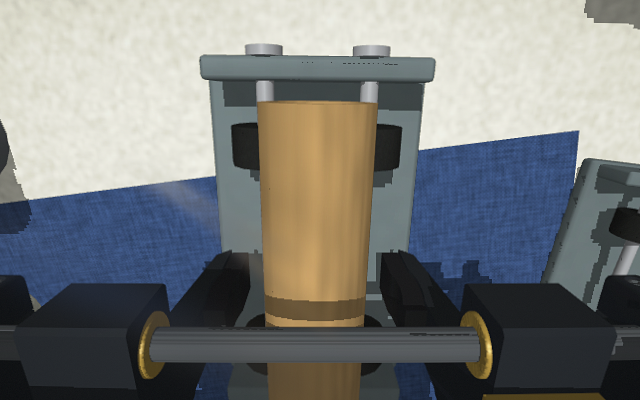

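The tube lies between the wheels (tube 258–377, wheels 232–402), and the fingers are clear on both sides. Straight up.

Call:
carry_out:
  commands:
    - {"hand": 0.3,"slide": [0,0,-5],"rot": [0,0,0]}
    - {"hand": 0.3,"slide": [0,0,-15],"rot": [0,0,0]}
    - {"hand": 0.3,"slide": [0,0,-30],"rot": [0,0,0]}
    - {"hand": 0.3,"slide": [0,0,-55],"rot": [0,0,0]}
    - {"hand": 0.2,"slide": [0,0,-85],"rot": [0,0,0]}
    - {"hand": 0.1,"slide": [0,0,-120],"rot": [0,0,0]}
    - {"hand": 0,"slide": [0,0,-155],"rot": [0,0,0]}
    - {"hand": 0,"slide": [0,0,-185],"rot": [0,0,0]}

```text
time_s: 21.95
ee_pos: [634.9, 171.1, 238.5]
tcp_rot: [3.138, 0.001, 1.594]
wrist_force: [0.3, -0.3, -0.2]
width: 0.978
```

Call:
carry_out:
  commands:
    - {"hand": 0,"slide": [-30,-30,-10],"rot": [0,0,0]}
    - {"hand": 0,"slide": [-50,-65,-20],"rot": [0,0,0]}
    - {"hand": 0,"slide": [-60,-100,-20],"rot": [0,0,0]}
    - {"hand": 0,"slide": [-60,-135,-20],"rot": [0,0,0]}
    - {"hand": 0,"slide": [-60,-145,-20],"rot": [0,0,0]}
    - {"hand": 0,"slide": [-60,-145,-20],"rot": [0,0,0]}
    - {"hand": 0,"slide": [-60,-145,-20],"rot": [0,0,0]}

```text
time_s: 22.53
ee_pos: [491.6, 107.8, 259.3]
tcp_rot: [3.136, 0.001, 1.594]
wrist_force: [0.2, -0.1, 0.7]
width: 1.001
```

```bash
python3 - <<'E'
from h import *
s=get_state(); print(s["ee_pos"],s["tcp_rot"])
im=snapshot("wrist"); cv2.imwrite("pics/w17.png",im)
for d in silhouettes("long_tube","wrist"):
    m=d["pixels"]; print(d["confidence"],m.sum(),fit("wrist",m,tubemodel("wrist",64),[636,172,0.01],[6,6,.05]))
for n in("top","side"):
    cv2.imwrite(f"pics/{n}17.png",snapshot(n))
    for d in silhouettes("long_tube",n): print(n,d["confidence"],fit(n,d["pixels"],tubemodel(n,64),[636,172,0.01],[6,6,.05]))
E
```

```text
[491.64674085 107.82557651 259.34849836] [3.13603824e+00 6.74281683e-04 1.59351925e+00]
0.88 8419 (array([6.36315806e+02, 1.72559602e+02, 1.82849008e-02]), np.float64(0.9799253034547152))
top 0.61 (array([6.39000000e+02, 1.73000000e+02, 1.83333333e-02]), np.float64(0.1656131479140328))
side 0.68 (array([6.35019290e+02, 1.74460648e+02, 1.79025206e-02]), np.float64(0.9498327759197325))
```

View pics/w17.png

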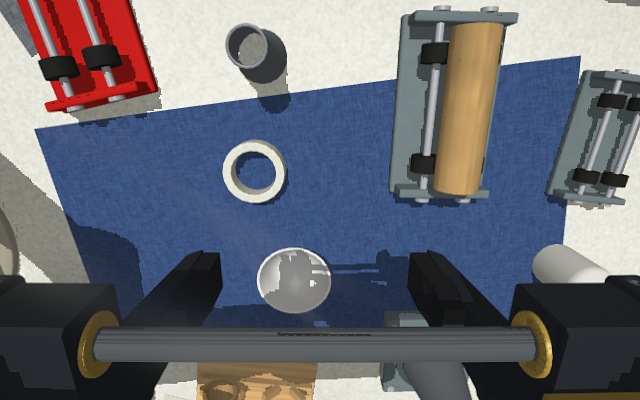

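View pics/side17.png

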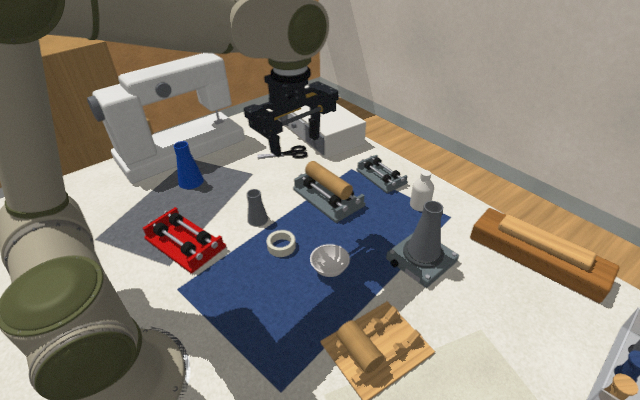

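```bash
python3 - <<'E'
from h import *
snapshot("side")
for d in silhouettes("tall_cone","side"): print(fit("side",d["pixels"],conemodel("side",37),[653,-149],[6,6]))
print(get_state()["time_s"]); print(job_done())
E
```

```text
(array([ 653.71754456, -148.93234253]), np.float64(0.9708676377454085))
(array([ 653., -149.]), np.float64(0.0))
22.9333
the job is handed in; nothing more can be done
None
```

I loaded the tall cone on the spindle first, then laid the long tube in the valley of the larger grey tube winder. I handed the job in at about 23 s, with the gripper open and well clear.

- **Cone:** I gripped it by the neck and lowered it until it pressed on the taper with about 10 N, then released it. The last side-camera fit puts it upright at (653.7, -148.9) mm with its rim at the home height of 37 mm. The spindle measured (653.0, -149.2) mm.
- **Tube:** I lowered it until it touched both sides of the valley, eased off the load and opened the fingers slowly. The wrist-camera fit puts it at (636.3, 172.6) mm, 64 mm high and turned 0.018 rad. The valley measured (636.3, 172.4) mm and 0.012 rad. The side camera differs by about 2 mm, which is within its calibration.
- **Rollers:** While centring the tube I touched one wheel and then the other, with a few newtons, lifting off before each sideways shift. I saw no turning, but I did not measure the roller angles.
- **Failed checks:** The top-camera tube fits failed (overlap about 0.2, the arm probably in view), so I ignored them. My first cone position from the wrist camera was about 5 mm off because the arm was still settling. I corrected it before the fit.
- **Other things:** In the last pictures the other things looked to be where they started. I did not measure them.

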